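# Sort forming moulds by diameter into the changeover rack and shut its gate

### The job

Three round aluminium moulds stand loose on the bench. Slide them over the bench, without lifting or tipping them, fully into the two open rows of the mould rack so that each joins the mould of its own diameter that already stands in a row, then swing the rack's gate fully shut across the row mouths. Leave the other things on the bench where they are.

Things in the scene. Friction and masses are not known exactly. Their poses are not given: they have to be found in the camera images.
- rack: Fixed rack: three aluminium rails (8 mm thick, 20 mm high) along its y at x = -118, 0, +118 mm, and a cross stop (inner face y = 238 mm). Between them two equal rows 110 mm wide, open above and at their mouths (y = 0, facing -y); the bench is their floor, no step. Origin: on the bench, middle of the mouth line; +y points into the rows.
- row_near_mouth (a point): Centre of the mouth of the row at the rack's -x side (nearer the robot), on the bench; rack x = -59 mm, y = 0.
- row_far_mouth (a point): Centre of the mouth of the row at the rack's +x side, on the bench; rack x = +59 mm, y = 0.
- racked_large: Aluminium mould, an upright solid disc 90 mm in diameter and 50 mm high, loose, standing near the closed end of one row (either one): that row is for the 90 mm moulds. It must stay in its row, but may be pushed further in by moulds behind it. Origin: centre of its underside, z up.
- racked_small: The same in 72 mm diameter, 50 mm high, near the closed end of the other row: that row is for the 72 mm moulds. It must stay in its row, but may be pushed further in. Origin: centre of its underside, z up.
- large: Loose mould of 90 mm diameter, 50 mm high, 0.5 to 0.75 kg, straight-sided. Free to slide on the bench (a few N; up to 12 N with a row of moulds ahead of it); too wide for many grippers. Origin: centre of its underside, z up.
- small_a: Loose mould of 72 mm diameter, 50 mm high, 0.3 to 0.5 kg, straight-sided. Free to slide on the bench (a few N; up to 12 N with a row of moulds ahead of it); too wide for many grippers. Origin: centre of its underside, z up.
- small_b: Second loose mould of 72 mm diameter, the same as small_a. Free to slide on the bench (a few N; up to 12 N with a row of moulds ahead of it); too wide for many grippers. Origin: centre of its underside, z up.
- gate (a joint): Gate angle, rad: 0 = shut on its stop (bar across both mouths, from the hinge along rack -x), grows as it opens; at 1.57 the bar points along rack -y, beyond that outward past the far rail; limit 2.0. Starts at 1.65 to 1.9. Light friction (1 N at mid-bar), stays where left. Dark steel bar 238 mm long, 10 mm thick, 4 to 26 mm above the bench.
- gate_hinge (a point): The gate's upright hinge axis, at rack x = +122 mm, y = -7 mm, 14 mm above the bench; the bar's centre line passes through it.
- gate_end (a point): Top of the upright steel pin (12 mm diameter, rising to 69 mm above the bench) near the gate's free end, 228 mm from the hinge axis.
- wrench: Steel wrench 160 mm long, lying on the bench along its x; bystander. Origin under its middle.
- screwdriver: Screwdriver 170 mm long lying along its x; bystander. Origin under its middle.
- clamp_ring: Dark steel ring, 70 mm outside diameter, 48 mm inside, 22 mm high, lying flat; bystander. Origin: centre of its underside.
- mug: White mug, 80 mm diameter, 85 mm high; bystander. Origin: centre of its underside.
- oil_bottle: Grey bottle, 60 mm diameter, 160 mm high; bystander. Origin: centre of its underside.
Mind the look-alikes: they are no part of the job. What is shaped like the large but red is not meant. Leave any brown look-alike of the small_a alone.

How it is judged (in metres and radians):
At the end, for the whole second after the job is handed in: Each 90 mm mould is in the row where racked_large stood, each 72 mm one in the other; all wholly past the mouth line (to 4 mm), between the rails, flat on the bench, at rest; the gate within 0.06 rad of shut, at rest (((x of large in the frame of rack between 0.03 and 0.088 m and y of large in the frame of rack between 0.041 and 0.24 m and x of racked_large in the frame of rack between 0.03 and 0.088 m and y of racked_large in the frame of rack between 0.041 and 0.24 m and x of small_a in the frame of rack between -0.088 and -0.03 m and y of small_a in the frame of rack between 0.032 and 0.24 m and x of small_b in the frame of rack between -0.088 and -0.03 m and y of small_b in the frame of rack between 0.032 and 0.24 m and x of racked_small in the frame of rack between -0.088 and -0.03 m and y of racked_small in the frame of rack between 0.032 and 0.24 m) or (x of large in the frame of rack between -0.088 and -0.03 m and y of large in the frame of rack between 0.041 and 0.24 m and x of racked_large in the frame of rack between -0.088 and -0.03 m and y of racked_large in the frame of rack between 0.041 and 0.24 m and x of small_a in the frame of rack between 0.03 and 0.088 m and y of small_a in the frame of rack between 0.032 and 0.24 m and x of small_b in the frame of rack between 0.03 and 0.088 m and y of small_b in the frame of rack between 0.032 and 0.24 m and x of racked_small in the frame of rack between 0.03 and 0.088 m and y of racked_small in the frame of rack between 0.032 and 0.24 m)) and height (world z) of each of large, racked_large, small_a, small_b, racked_small below 0.006 m and angle between each of large, racked_large, small_a, small_b, racked_small's own z axis and vertical below 0.08 rad and linear speed of each of large, racked_large, small_a, small_b, racked_small below 0.02 m/s and value of joint gate below 0.06 rad and not (velocity of joint gate above 0.05 rad/s)); the robot touches nothing.
It fails at once if a mould was lifted off the bench (more than 15 mm) or tipped (more than 0.35 rad) (height (world z) of any of large, racked_large, small_a, small_b, racked_small above 0.015 m or angle between any of large, racked_large, small_a, small_b, racked_small's own z axis and vertical above 0.35 rad).
It fails at once if a mould that was already in a row was pulled or pushed out of its place by more than 60 mm (distance of any of racked_large, racked_small from where it was at the start of the episode above 0.06 m).
It fails at once if a bystander was moved by more than 30 mm (distance of any of wrench, screwdriver, clamp_ring, mug, oil_bottle from where it was at the start of the episode above 0.03 m).
It also fails if it takes over 72 s, if anything falls off the work surface, if the arm or the gripper's body presses on something with over 40 N, if the wrist force passes 120 N, or if a joint passes its speed limit or range.

### The arm

A 6-joint arm with a two-finger parallel gripper is mounted at the origin on the work surface. World frame = base frame: x ahead of the robot, y to its left, z up, the work surface at z = 0. Lengths are in m, angles in degrees, forces in N, time in s.
With the tool pointing down it reaches from about 0.25 to 0.725 m from the base axis. Payload 9.7 kg.
Tool frame: the origin (TCP) lies at the very end of the fingers, on their centre line; the grasp point (between the pads) lies 19 mm behind it; x points along the fingers, y is the direction in which the jaws open and shut, and the axes are right-handed (so a half turn about x gives the same grasp; the last joint's range is limited). The gripper opens to 85 mm and grips with 20 to 120 N. Pads are 22 mm wide; open, the fingers measure 114 mm over their backs; the gripper's body (76 mm by 85 mm) begins 54 mm behind the grasp point. The pads swing forward as they close: fully open they stand 13 mm farther back than shut.
Start: joints at [-77.235, 4.979, 10.078, 95.1, 0, 90], TCP at [0.122, -0.536, 0.199] pointing down, gripper open.
Joint ranges: [-179.16, 179.16], [-48.56, 103.87], [-65.8, 70.77], [-126.05, 130.52], [-82.76, 87.17], [-180, 180]. Speed limits (degrees/s): [127.2, 127.2, 147.25, 180, 180, 180].

### API

Orientations are given as [roll, pitch, yaw] about the fixed x, y, z axes, in that order (R = Rz(yaw) Ry(pitch) Rx(roll)).
In Python, from workcell import get_obs, cams, bot gives the robot as it stands.
- The arm moves only by the tool apply_moves, never from a script. Its argument "rows" is a list that holds one entry, the list of rows, each a list of 7 numbers: the shift along the tool's x, y, z in mm, then the turn, a rotation vector about the tool's x, y, z in rad, then the opening, from 0 (shut) to 1 (fully open). A call has 1 to 20 rows; each row is the pose to reach, as a shift and turn from the pose measured when the call began, along the tool's axes at that moment; what a row does not reach only later rows make up. A row lasts 1/10 s, in which the tool goes at most 50 mm and 8.59 degrees, less where a joint would pass 70% of its speed; a pose out of reach is approached as far as the arm can. A call with a gripper value outside its range is refused whole. The fingers move at their own pace and stop on an object; "newtons" is the grip in N (left out, the last holds). Time passes only in rows, so rows that repeat a pose let the fingers close. It gives the time, the measured TCP pose, the force and the opening at its end, in the units of the state.
- get_obs(): the state, without advancing time (a new reading comes with each control period).
- cams.camera(name): name is "scene" or "top"; returns a dict with "pixels" (420x560x3 uint8, red, green, blue), "range_z" (420x560 float32, m along the optical axis (not along the pixel's ray), 0 where there is no reading), "fx", "fy", "cx", "cy" (pixels), "eye" and "attitude" of the camera in the world. Camera axes: x right, y up, looking along -z (the intrinsics and any distortion apply to the point x, -y, -z); pixel columns grow to the right and rows downward; lengths in m; the calibration is good to about 2 mm. A picture is of the moment at which its call begins.
- bot.job_done(): hands the job in, once; it reports no verdict.
Trained networks look in a picture, given as the dict that the camera call returned (one of the last four; its "shot" number tells which), for a name from the list of things; names that differ only in an ending like _2 or _b are one class to them, and where a whole thing is asked for, a point or a joint stands for the part that bears it (a point fixed in the world has none). Each returns a list of dicts, best first, with "confidence" (0 to 1); they miss things now and then, are a little off and sometimes report something else, mostly with a low value. They report only what shows in the picture. A call takes as long as a camera call. They do not tell look-alikes from the thing itself.
- cams.find_in(label, picture): "at" ([x, y, z] in m, in world coordinates, good to about 4 mm: the middle of the surface that is visible of it).
The state is a dict: "time": time; "q": joint angles; "qd": joint speeds; "joint_efforts": joint torques, N m; "ee_pos": TCP position; "tcp_rot": TCP orientation; "wrist_force": force on the tool from outside, world axes, zero at the start; "torque": the same for the moment, N m; "opening": finger opening in m.
Only numpy, scipy, OpenCV 4.12 (cv2) and the standard library are available. Lean on these libraries where they do the work, as an engineer would, in place of code of your own. Each camera call takes 0.05 s, during which the arm holds its last target.

## Working session

There is one attempt and no reset: what is moved stays moved. The work goes in short steps, Python scripts to look and compute and a tool call to move; the robot and the scene stay as the last step left them, time stands still between calls to the robot, and variables do not carry over. Pictures are saved under pics/ and viewed, and the job is handed in when it is done.

Besides the shell and the picture viewer there is one more tool, called as a command line: name --argument value ..., lists and objects as JSON in quotes. apply_moves: Moves the arm, as the interface text tells. Its arguments: {"type":"object","properties":{"rows":{"type":"array"},"newtons":{"type":"number"}},"required":["rows"]}

```bash
ls; mkdir -p pics; cat > h.py <<'E'
import numpy as np, cv2
from workcell import get_obs, cams, bot
from scipy.spatial.transform import Rotation as R
def cloud(p):
    z=p["range_z"]; v,u=np.mgrid[0:z.shape[0],0:z.shape[1]]
    P=np.stack([(u-p["cx"])/p["fx"]*z,-(v-p["cy"])/p["fy"]*z,-z],-1)
    A=np.array(p["attitude"])
    return P,A
E
python3 - <<'E'
from h import *
o=get_obs(); print({k:np.round(v,3) for k,v in o.items()})
for n in ["scene","top"]:
    p=cams.camera(n); print({k:v for k,v in p.items() if k not in("pixels","range_z")})
    cv2.imwrite(f"pics/{n}0.png",p["pixels"][:,:,::-1])
E
```

```text
pics
{'time': np.float64(0.0), 'q': array([-77.235,   5.01 ,  10.034,  95.099,   0.   ,  90.   ]), 'qd': array([-0.017, -0.131,  0.008,  0.034, -0.056, -0.017]), 'joint_efforts': array([ 0.0000e+00, -5.2038e+01,  4.6481e+01,  1.6000e-02,  0.0000e+00,
        0.0000e+00]), 'ee_pos': array([ 0.121, -0.536,  0.198]), 'tcp_rot': array([-90.306,  89.925, 102.459]), 'wrist_force': array([ 0.158, -0.328, -0.502]), 'torque': array([-0.002,  0.025, -0.021]), 'opening': np.float64(0.085)}
{'fx': 414.0545046622076, 'fy': 414.0545046622076, 'cx': 288.74627158758904, 'cy': 201.85873608026415, 'eye': array([ 1.26876872, -0.02247788,  1.14969407]), 'attitude': array([35.46846443, -0.97473207, 90.38133941]), 'shot': 1}
{'fx': 395.06054545070765, 'fy': 395.06054545070765, 'cx': 284.2367607034617, 'cy': 210.76821466933853, 'eye': array([ 0.28818408, -0.01329727,  1.23659139]), 'attitude': array([ 11.04616742,   0.28471264, -91.51861188]), 'shot': 2}
```

View pics/scene0.png

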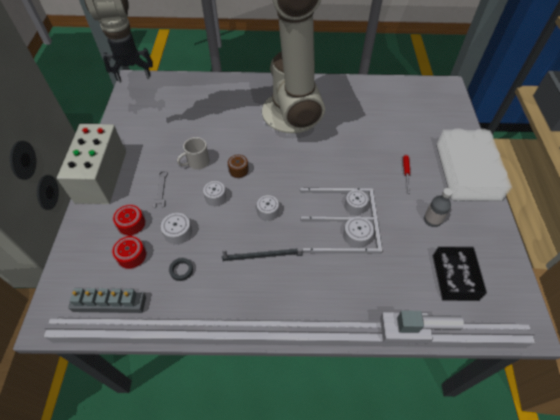

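View pics/top0.png

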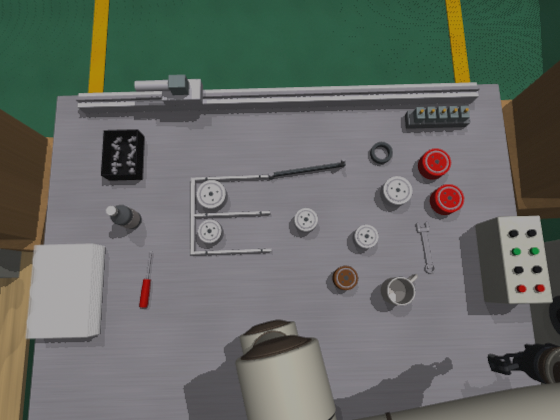

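The top picture shows the rack at about (190–270, 178–255), with its mouths facing right. racked_large is in the far row at (211,194) and racked_small in the near row at (209,232). The loose aluminium moulds are the large one at (397,191) and the small ones at (306,220) and (366,237). The red look-alikes are at (435,163) and (447,199), and the brown one is at (345,278). The gate bar runs from (272,177) to (343,163).

```bash
cat > h.py <<'E'
import numpy as np, cv2
from workcell import get_obs, cams, bot
from scipy.spatial.transform import Rotation as R
def cloud(p):
    z=p["range_z"]; v,u=np.mgrid[0:z.shape[0],0:z.shape[1]]
    P=np.stack([(u-p["cx"])/p["fx"]*z,-(v-p["cy"])/p["fy"]*z,-z],-1)
    return P@R.from_euler('xyz',p["attitude"],degrees=True).as_matrix().T+p["eye"]
def ray(p,u,v,h):
    d=R.from_euler('xyz',p["attitude"],degrees=True).apply([(u-p["cx"])/p["fx"],-(v-p["cy"])/p["fy"],-1])
    return p["eye"]+d*(h-p["eye"][2])/d[2]
def discs(p,zlo=.044,zhi=.056):
    W=cloud(p); m=((W[...,2]>zlo)&(W[...,2]<zhi)&(p["range_z"]>0)).astype(np.uint8)
    n,l,s,c=cv2.connectedComponentsWithStats(m)
    out=[]
    for i in range(1,n):
        if s[i,4]>60:
            cs,_=cv2.findContours((l==i).astype(np.uint8),cv2.RETR_EXTERNAL,cv2.CHAIN_APPROX_NONE)
            (u,v),r=cv2.minEnclosingCircle(max(cs,key=len)); 
            M=l==i
            q=W[M]; out.append((np.round(c[i]),s[i,4],np.round(q.mean(0),4),np.round(ray(p,*c[i],.05)[:2],4), np.round(np.sqrt(s[i,4]/np.pi)*2*np.median(p["range_z"][M])/p["fx"],3),np.median(p["pixels"][M],0)))
    return out
E
python3 - <<'E'
from h import *
for n in ["top","scene"]:
    p=cams.camera(n); W=cloud(p); print(n,W[150:160:9,300],W[330,150])
    for d in discs(p): print(*d)
    for k in ["large","small_a","racked_large","racked_small","gate_hinge","gate_end","rack","row_near_mouth","row_far_mouth"]:
        print(k,[(np.round(f["at"],3),round(f["confidence"],2)) for f in cams.find_in(k,p)][:5])
    if n=="top":
        cv2.imwrite("pics/crop.png",cv2.resize(p["pixels"][130:300,180:470,::-1],None,fx=2.7,fy=2.7,interpolation=cv2.INTER_CUBIC))
        np.save("top.npy",p,allow_pickle=True)
E
```

```text
top [[ 0.73041975 -0.07057906  0.00359129]
 [ 0.70018308 -0.06960677  0.00181826]] [ 0.28818408 -0.01329727  1.23659139]
[339.  87.] 883 [ 0.9248 -0.2032  0.0511] [ 0.9254 -0.2034] 0.109 [164. 163. 163.]
[341.  97.] 1922 [ 0.8907 -0.2058  0.0508] [ 0.8911 -0.2059] 0.16 [144. 142. 147.]
[120.  93.] 265 [0.9247 0.5108 0.0507] [0.9251 0.5112] 0.06 [168. 162. 162.]
[121. 103.] 598 [0.8905 0.5072 0.0502] [0.8906 0.5073] 0.089 [111.5 110.  114. ]
[119. 132.] 61 [0.7899 0.5083 0.0495] [0.7897 0.5081] 0.028 [15. 14. 15.]
[130. 161.] 111 [0.6926 0.4654 0.0504] [0.6923 0.4657] 0.037 [15. 15. 15.]
[436. 162.] 607 [ 0.6631 -0.4925  0.0516] [ 0.6636 -0.4932] 0.087 [162.  33.  30.]
[397. 190.] 635 [ 0.576  -0.3638  0.0515] [ 0.5763 -0.3642] 0.088 [165. 163. 164.]
[211. 194.] 635 [0.5797 0.2113 0.0512] [0.5799 0.2115] 0.088 [164. 162. 163.]
[449. 198.] 642 [ 0.5466 -0.52    0.0516] [ 0.5469 -0.5207] 0.088 [161.  32.  30.]
[306. 219.] 415 [ 0.4924 -0.0785  0.0515] [ 0.4926 -0.0785] 0.07 [162. 160. 161.]
[210. 231.] 418 [0.4642 0.2143 0.0511] [0.4643 0.2145] 0.07 [161. 159. 160.]
[487. 262.] 171 [ 0.
[... 2483 characters left out ...]

large [(array([ 0.585, -0.36 ,  0.05 ]), 0.65), (array([ 0.672, -0.482,  0.055]), 0.63), (array([ 0.555, -0.517,  0.053]), 0.61)]
small_a [(array([ 0.506, -0.081,  0.046]), 0.85), (array([ 0.45 , -0.258,  0.053]), 0.59), (array([ 0.331, -0.187,  0.05 ]), 0.59)]
racked_large [(array([0.592, 0.21 , 0.054]), 0.57)]
racked_small [(array([0.474, 0.213, 0.052]), 0.97)]
gate_hinge [(array([0.635, 0.105, 0.022]), 0.72)]
gate_end [(array([ 0.658, -0.094,  0.024]), 0.77)]
rack [(array([0.636, 0.112, 0.022]), 0.98), (array([ 0.295, -0.338,  0.054]), 0.61)]
row_near_mouth [(array([0.634, 0.111, 0.022]), 0.72), (array([ 0.504, -0.075,  0.045]), 0.54)]
row_far_mouth [(array([0.634, 0.11 , 0.017]), 0.77)]
```

View pics/crop.png

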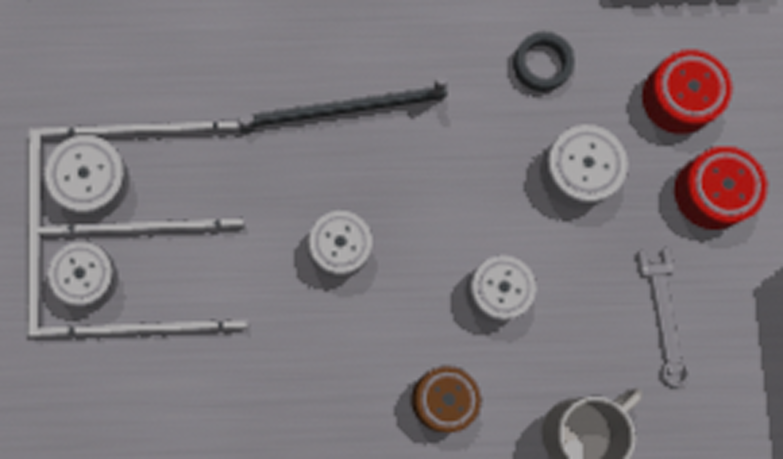

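Candidates: large at (397,191) px is aluminium and 90 mm, and the red pair at (435,163) and (447,199) is not meant. The smalls at (306,220) and (366,237) are aluminium and 72 mm, and the brown one at (345,278) is not meant. The enlarged crop confirms this. Next I fit the rack frame and the gate.

```bash
python3 - <<'E'
from h import *
for n in ["top","scene"]:
    p=cams.camera(n); W=cloud(p); z=W[...,2]; x=W[...,0]; y=W[...,1]
    m=(p["range_z"]>0)&(z>.012)&(z<.026)&(x>.35)&(x<.72)&(y>-.15)&(y<.30)
    q=W[m]; br=p["pixels"][m].mean(1)
    print(n,len(q))
    rail=q[(br>90)]; g=q[(br<=75)]
    from collections import Counter
    # fit: rails lines at x offsets, orientation
    from scipy.optimize import minimize
    r=rail[(rail[:,1]<.24)]
    def cost(t):
        th,x0=t
        xr=(r[:,0]-x0)*np.cos(th)+ r[:,1]*np.sin(th)
        d=np.min(np.abs(xr[:,None]-np.array([-.118,0,.118])),1)
        return np.minimum(d,.012).mean()
    best=min((minimize(cost,[a,b],method="Nelder-Mead") for a in np.radians([-4,-2,0,2,4]) for b in (.5,.52,.54)),key=lambda s:s.fun)
    th,x0=best.x
    xr=(rail[:,0]-x0)*np.cos(th)+rail[:,1]*np.sin(th); yr=-(rail[:,0]-x0)*np.sin(th)+rail[:,1]*np.cos(th)
    print("th",np.degrees(th),x0,best.fun,"y ext per rail",[np.round(np.percentile(yr[np.abs(xr-c)<.006],[0.5,2,98,99.5]),4) for c in(-.118,0,.118)])
    s=yr[(np.abs(np.abs(xr)-.059)<.03)]; print("stop y",np.percentile(s,[5,50,95]) if len(s) else 0)
    # gate
    gm=(p["range_z"]>0)&(z>.008)&(z<.085)&(x>.6)&(x<.72)&(y>-.15)&(y<.12)&(p["pixels"].mean(2)<80)
    G=W[gm]; 
    for lo in (.008,.04): 
        k=G[G[:,2]>lo]
        print(lo,len(k),np.round(k.mean(0),3) if len(k) else 0,np.round(k[k[:,1].argmin()],3) if len(k) else 0,np.round(k[k[:,1].argmax()],3) if len(k) else 0)
    L=cv2.fitLine(G[G[:,2]<.03][:,:2].astype(np.float32),cv2.DIST_HUBER,0,.01,.01).ravel();print("gate",L,np.degrees(np.arctan2(L[0],L[1])))
E
```

```text
top 1164
th 0.6705717925899252 0.5241286368280327 0.002576549295110275 y ext per rail [array([0.0317, 0.0348, 0.274 , 0.2782]), array([0.0313, 0.0345, 0.2754, 0.279 ]), array([0.0337, 0.0372, 0.2759, 0.2802])]
stop y [0.24686455 0.27378266 0.27944964]
0.008 226 [ 0.654 -0.057  0.022] [ 0.662 -0.148  0.018] [0.638 0.084 0.009]
0.04 0 0 0 0
gate [ 0.12634745 -0.99198604  0.64957947 -0.03160714] 172.74141
scene 1261
th 0.92119466286149 0.5253521569326498 0.004134752007017702 y ext per rail [array([0.0318, 0.0352, 0.2754, 0.2795]), array([-0.0987, -0.0924,  0.275 ,  0.2774]), array([-0.0569, -0.0442,  0.2733,  0.2779])]
stop y [0.17174806 0.271525   0.27941569]
0.008 246 [ 0.659 -0.063  0.02 ] [ 0.672 -0.15   0.025] [0.65  0.031 0.009]
0.04 0 0 0 0
gate [ 0.12281051 -0.99243015  0.6604011  -0.06683136] 172.94566
```

```bash
cat >> h.py <<'E'
TH=np.radians(.75); O=np.array([.5245,.033])
def rk(xr,yr): return O+xr*np.array([np.cos(TH),np.sin(TH)])+yr*np.array([-np.sin(TH),np.cos(TH)])
def inv(w): d=np.array(w)[:2]-O; return np.array([d[0]*np.cos(TH)+d[1]*np.sin(TH),-d[0]*np.sin(TH)+d[1]*np.cos(TH)])
def pose():
    o=get_obs(); return np.array(o["ee_pos"]),R.from_euler('xyz',o["tcp_rot"],degrees=True).as_matrix()
def to(target,jaw=None):
    "target world xyz (m), jaw world yaw deg of tool y (mod 180); prints shift mm and turn about tool x"
    p,M=pose(); s=M.T@(np.array(target)-p)*1000
    # desired orientation: x down exactly
    r=np.zeros(3)
    if jaw is not None:
        a=np.degrees(np.arctan2(M[1,1],M[0,1])); d=(jaw-a+90)%180-90
        yv=np.array([np.cos(np.radians(a+d)),np.sin(np.radians(a+d)),0]); xv=np.array([0,0,-1.]); D=np.stack([xv,yv,np.cross(xv,yv)],1)
        r=R.from_matrix(M.T@D).as_rotvec()
    print("shift",np.round(s,1),"rot",np.round(r,3))
E
python3 - <<'E'
from h import *
p,M=pose(); print(p,np.round(M,3))
print(rk(-.059,0),rk(.059,0),rk(.122,-.007))
for n,w in dict(rl=(.581,.211),rs=(.4652,.2139),L=(.577,-.3643),s1=(.493,-.079),s2=(.4367,-.2594)).items(): print(n,inv(w))
to([.493,-.079,.10],0.75)
to([.493,-.079,.025],0.75)
E
```

```text
[ 0.12152011 -0.5363956   0.19897051] [[-0.     0.221 -0.975]
 [ 0.    -0.975 -0.221]
 [-1.    -0.     0.   ]]
[0.46550505 0.03222771] [0.58349495 0.03377229] [0.64658118 0.02759753]
rl [0.05882511 0.17724519]
rs [-0.05692701  0.18166071]
L [ 0.04729501 -0.39795317]
s1 [-0.03296334 -0.11157808]
s2 [-0.09161988 -0.29122568]
shift [  99.  -364.  -463.4] rot [-1.361 -0.     0.   ]
shift [ 174.  -364.  -463.4] rot [-1.361 -0.     0.   ]
```

apply_moves --rows '[[[30, -100, -120, -0.3, 0, 0, 1], [30, -364, -463.4, -1.361, 0, 0, 1], [50, -364, -463.4, -1.361, 0, 0, 1], [70, -364, -463.4, -1.361, 0, 0, 1], [90, -364, -463.4, -1.361, 0, 0, 1], [90, -364, -463.4, -1.361, 0, 0, 1], [90, -364, -463.4, -1.361, 0, 0, 1], [90, -364, -463.4, -1.361, 0, 0, 1], [90, -364, -463.4, -1.361, 0, 0, 1], [90, -364, -463.4, -1.361, 0, 0, 1], [90, -364, -463.4, -1.361, 0, 0, 1], [90, -364, -463.4, -1.361, 0, 0, 1], [90, -364, -463.4, -1.361, 0, 0, 1], [90, -364, -463.4, -1.361, 0, 0, 1], [90, -364, -463.4, -1.361, 0, 0, 1]]]'

```text
time: 2.7
ee_pos: [0.4927, -0.0796, 0.1092]
tcp_rot: [-7.3, 90.0, -96.5]
wrist_force: [-0.2, -0.5, 0.5]
opening: 0.0857
```

```bash
python3 - <<'E'
from h import *
o=get_obs(); print(o["time"],o["ee_pos"],o["tcp_rot"],o["q"],o["wrist_force"])
to([.493,-.079,.025],0.75)
p=cams.camera("scene"); cv2.imwrite("pics/s1.png",p["pixels"][80:360,120:420,::-1].repeat(2,0).repeat(2,1))
p=cams.camera("top"); cv2.imwrite("pics/t1.png",p["pixels"][100:320,180:460,::-1].repeat(2,0).repeat(2,1))
E
```

```text
2.7 [ 0.49267128 -0.07959982  0.10923427] [ -7.26853453  89.98704195 -96.54951129] [-9.16961225e+00 -2.85512645e+00 -7.79898360e+00  8.50555505e+01
 -1.29445085e-02  8.01113644e+01] [-0.21259616 -0.51461185  0.50032968]
shift [84.2  0.3 -0.6] rot [-0.001  0.     0.   ]
```

View pics/s1.png

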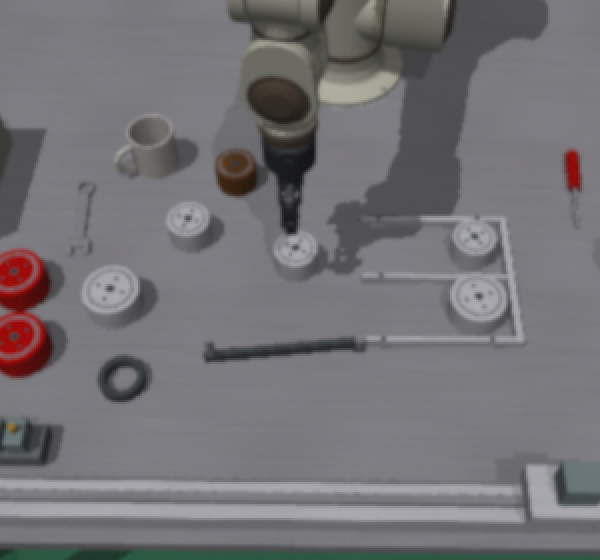

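The gripper is centred above small_a, crop (290,235), with its jaws along x. I descend and close.

apply_moves --rows '[[[30, 0.3, -0.6, 0, 0, 0, 1], [50, 0.3, -0.6, 0, 0, 0, 1], [65, 0.3, -0.6, 0, 0, 0, 1], [77, 0.3, -0.6, 0, 0, 0, 1], [84, 0.3, -0.6, 0, 0, 0, 1], [84, 0.3, -0.6, 0, 0, 0, 1]]]'

```text
time: 3.4
ee_pos: [0.4927, -0.0796, 0.025]
tcp_rot: [-45.4, 90.0, -134.8]
wrist_force: [-0.6, 0.3, 0.4]
opening: 0.0853
```

apply_moves --rows '[[[0, 0, 0, 0, 0, 0, 0.7], [0, 0, 0, 0, 0, 0, 0.7], [0, 0, 0, 0, 0, 0, 0.7], [0, 0, 0, 0, 0, 0, 0.7], [0, 0, 0, 0, 0, 0, 0.7]]]' --newtons 40

```text
time: 3.9
ee_pos: [0.4928, -0.0796, 0.0252]
tcp_rot: [56.3, 90.0, -33.1]
wrist_force: [-0.4, 0.5, -1.0]
opening: 0.0597
```

```bash
python3 - <<'E'
from h import *
p,M=pose(); print(p,get_obs()["wrist_force"])
to([*rk(-.058,-.05),p[2]],0.75)
to([*rk(-.058,.06),p[2]],0.75)
to([*rk(-.058,.116),p[2]],0.75)
E
```

```text
[ 0.49281856 -0.07960581  0.02520778] [-0.39252156  0.49047214 -1.02444032]
shift [ -0.  -25.  -62.1] rot [-0.002  0.    -0.   ]
shift [  -0.   -25.2 -172.1] rot [-0.002  0.    -0.   ]
shift [  -0.   -25.3 -228.1] rot [-0.002  0.    -0.   ]
```

The opening of 60 mm is smaller than 72 mm, so something is off. I look.

```bash
python3 - <<'E'
from h import *
p=cams.camera("scene"); cv2.imwrite("pics/s2.png",cv2.resize(p["pixels"][140:290,180:400,::-1],None,fx=3,fy=3))
for d in discs(p): 
  if .3<d[2][0]<.7 and abs(d[2][1])<.4:print(*d)
p=cams.camera("top"); cv2.imwrite("pics/t2.png",cv2.resize(p["pixels"][140:290,230:400,::-1],None,fx=4,fy=4))
for d in discs(p): 
  if .3<d[2][0]<.7 and abs(d[2][1])<.4:print(*d)
E
```

```text
[237. 162.] 261 [ 0.3157 -0.1909  0.0496] [ 0.3161 -0.1909] 0.064 [84. 62. 51.]
[213. 189.] 300 [ 0.4384 -0.2593  0.0495] [ 0.4389 -0.2592] 0.065 [150. 149. 155.]
[356. 198.] 311 [0.4661 0.2137 0.0497] [0.4665 0.2136] 0.066 [150. 150. 155.]
[269. 205.] 185 [ 0.4986 -0.0744  0.0489] [ 0.4995 -0.0744] 0.05 [105. 105. 109.]
[175. 224.] 555 [ 0.5778 -0.3651  0.0496] [ 0.5783 -0.365 ] 0.083 [154. 154. 160.]
[359. 228.] 556 [0.582  0.2105 0.0496] [0.5825 0.2104] 0.083 [155. 155. 161.]
[397. 190.] 638 [ 0.5762 -0.3641  0.0515] [ 0.5765 -0.3646] 0.088 [163. 161. 162.]
[211. 194.] 631 [0.5802 0.2111 0.0512] [0.5805 0.2113] 0.087 [163. 161. 162.]
[209. 231.] 427 [0.4643 0.2147 0.051 ] [0.4644 0.2148] 0.071 [159. 157. 158.]
[366. 236.] 423 [ 0.4358 -0.2588  0.0515] [ 0.436  -0.2591] 0.07 [160. 157. 159.]
[348. 277.] 370 [ 0.314  -0.1958  0.0518] [ 0.3139 -0.1961] 0.064 [88. 59. 45.]
```

View pics/s2.png

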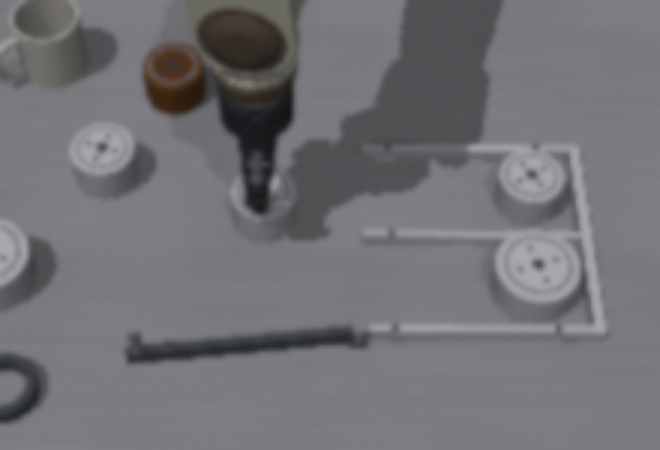

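View pics/t2.png

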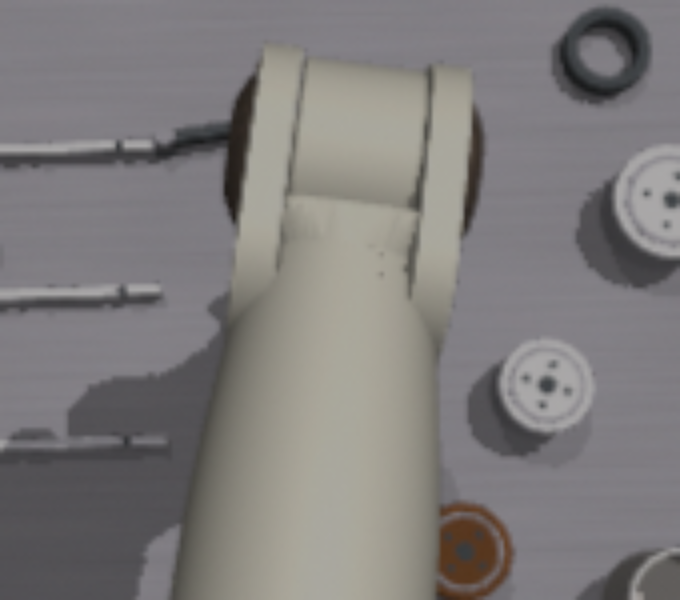

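```bash
python3 - <<'E'
from h import *
p=cams.camera("scene"); W=cloud(p)
m=(W[...,0]>.45)&(W[...,0]<.58)&(abs(W[...,1]+.08)<.06)&(W[...,2]>.006)&(W[...,2]<.2)
d=m&(p["pixels"].mean(2)<70); q=W[d]; 
for z in np.arange(.01,.15,.01):
    k=q[(q[:,2]>=z)&(q[:,2]<z+.01)]
    if len(k): print(round(z,2),len(k),np.round(k.min(0),3),np.round(k.max(0),3))
o=get_obs();print(o["opening"],o["ee_pos"])
cv2.imwrite("pics/s3.png",cv2.resize(p["pixels"][170:225,235:310,::-1],None,fx=10,fy=10))
E
```

```text
0.06 3 [ 0.462 -0.075  0.065] [ 0.529 -0.074  0.07 ]
0.07 7 [ 0.462 -0.084  0.071] [ 0.535 -0.071  0.079]
0.08 4 [ 0.463 -0.086  0.08 ] [ 0.537 -0.073  0.083]
0.1 1 [ 0.552 -0.079  0.11 ] [ 0.552 -0.079  0.11 ]
0.11 17 [ 0.549 -0.091  0.111] [ 0.554 -0.07   0.119]
0.12 20 [ 0.51  -0.092  0.121] [ 0.557 -0.067  0.129]
0.13 22 [ 0.5   -0.094  0.13 ] [ 0.559 -0.067  0.139]
0.14 18 [ 0.514 -0.097  0.141] [ 0.561 -0.067  0.149]
0.060015398782399 [ 0.49267979 -0.07961644  0.02499805]
```

View pics/s3.png

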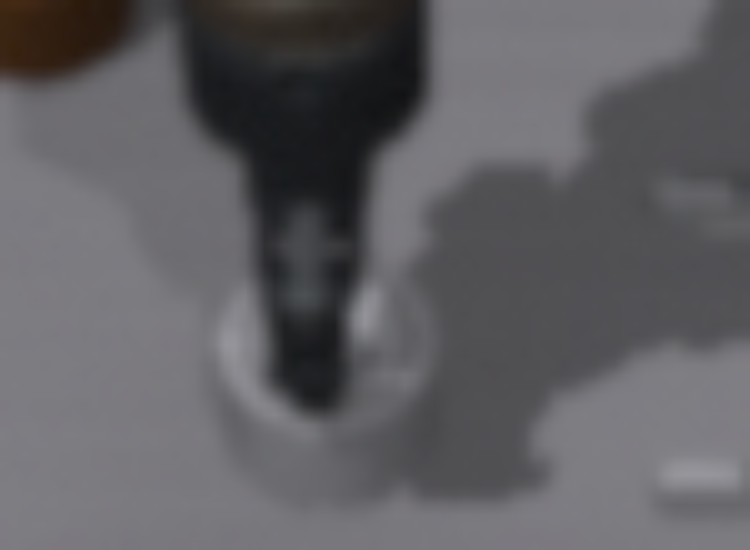

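```bash
python3 - <<'E'
from h import *
p=cams.camera("scene"); W=cloud(p)
for v in range(190,224,2): print(v,np.round(W[v,265],3),p["pixels"][v,265],np.round(W[v,275],3))
E
```

```text
190 [ 0.531 -0.081  0.173] [47 48 51] [ 0.399 -0.057 -0.001]
192 [ 0.535 -0.081  0.168] [70 72 75] [ 0.405 -0.056 -0.005]
194 [ 0.542 -0.081  0.168] [73 75 78] [ 0.414 -0.056 -0.004]
196 [ 0.546 -0.081  0.164] [70 73 76] [ 0.428 -0.056  0.003]
198 [ 0.556 -0.08   0.167] [71 74 77] [ 0.471 -0.054  0.051]
200 [ 0.558 -0.08   0.16 ] [71 73 76] [ 0.48  -0.054  0.052]
202 [ 0.559 -0.08   0.151] [40 41 43] [ 0.484 -0.054  0.047]
204 [ 0.558 -0.081  0.14 ] [25 27 29] [ 0.493 -0.054  0.048]
206 [ 0.55  -0.082  0.118] [29 31 34] [ 0.501 -0.053  0.048]
208 [ 0.555 -0.082  0.113] [29 31 33] [ 0.508 -0.053  0.046]
210 [ 0.536 -0.084  0.075] [49 50 53] [ 0.515 -0.053  0.046]
212 [ 0.524 -0.085  0.047] [119 119 122] [ 0.513 -0.053  0.031]
214 [ 0.526 -0.085  0.039] [111 111 115] [ 0.517 -0.053  0.025]
216 [ 0.524 -0.086  0.023] [107 107 110] [ 0.515 -0.053  0.011]
218 [ 0.526 -0.086  0.014] [105 106 109] [ 0.514 -0.054 -0.002]
220 [ 0.528 -0.086  0.005] [107 106 111] [ 0.525 -0.053  0.002]
222 [ 0.531 -0.086 -0.003] [119 119 123] [ 0.53  -0.053 -0.003]
```

apply_moves --rows '[[[-40, 0, 0, 0, 0, 0, 0.7], [-85, 0, 0, 0, 0, 0, 0.7], [-85, 0, 0, 0, 0, 0, 0], [-85, 0, 0, 0, 0, 0, 0], [-85, 0, 0, 0, 0, 0, 0], [-85, 0, 0, 0, 0, 0, 0], [-85, 0, 0, 0, 0, 0, 0], [-85, 0, 0, 0, 0, 0, 0]]]'

```text
time: 4.9
ee_pos: [0.4923, -0.0795, 0.1093]
tcp_rot: [-94.8, 89.9, 175.8]
wrist_force: [0.6, -0.6, -0.7]
opening: -0.0002
```

```bash
python3 - <<'E'
from h import *
o=get_obs();print(o["opening"],o["ee_pos"])
p=cams.camera("scene"); W=cloud(p)
cv2.imwrite("pics/s4.png",cv2.resize(p["pixels"][150:225,225:325,::-1],None,fx=8,fy=8))
for v in range(180,212): print(v,np.round(W[v,265],3),p["pixels"][v,265])
for d in discs(p): 
  if .3<d[2][0]<.7 and abs(d[2][1])<.4:print(*d)
E
```

```text
-0.00021931632212644612 [ 0.49234032 -0.07954441  0.1093171 ]
180 [ 0.544 -0.079  0.237] [87 90 93]
181 [ 0.544 -0.079  0.233] [88 90 93]
182 [ 0.549 -0.078  0.234] [83 85 88]
183 [ 0.55  -0.078  0.23 ] [74 76 79]
184 [ 0.555 -0.078  0.232] [62 64 67]
185 [ 0.507 -0.082  0.166] [42 44 46]
186 [ 0.5   -0.083  0.152] [30 31 34]
187 [ 0.504 -0.083  0.152] [49 49 51]
188 [ 0.396 -0.091  0.005] [85 85 89]
189 [ 0.396 -0.091 -0.   ] [112 112 116]
190 [ 0.401 -0.091  0.   ] [123 122 128]
191 [ 0.405 -0.091  0.001] [125 124 130]
192 [ 0.409 -0.091  0.001] [125 124 130]
193 [ 0.415 -0.091  0.002] [126 126 131]
194 [ 0.419 -0.09   0.002] [130 129 134]
195 [ 0.459 -0.087  0.05 ] [143 142 147]
196 [ 0.46  -0.088  0.046] [150 150 156]
197 [ 0.466 -0.087  0.049] [151 151 156]
198 [ 0.472 -0.087  0.051] [159 159 165]
199 [ 0.474 -0.087  0.049] [166 166 172]
200 [ 0.48  -0.087  0.052] [167 167 173]
201 [ 0.482 -0.087  0.048] [161 160 166]
202 [ 0.487 -0.086  0.05 ] [151 151 156]
203 [ 0.492 -0.086  0.051] [141 142 147]
204 [ 0.497 -0.086  0.053] [144 145 149]
205 [ 0.5   -0.086  0.051] [153 153 159]
206 [ 0.504 -0.086  0.051] [145 146 151]
207 [ 0.507 -0.086  0.05 ] [138 140 145]
208 [ 0.511 -0.085  0.05 ] [151 152 157]
209 [ 0.512 -0.085  0.046] [153 153 159]
210 [ 0.521 -0.085  0.053] [149 148 154]
211 [ 0.523 -0.085  0.051] [155 155 159]
[237. 162.] 261 [ 0.3158 -0.1908  0.0496] [ 0.3162 -0.1908] 0.064 [85. 63. 52.]
[213. 189.] 303 [ 0.4377 -0.2596  0.0494] [ 0.4383 -0.2595] 0.065 [150. 150. 156.]
[356. 198.] 312 [0.466  0.2134 0.0499] [0.4662 0.2134] 0.066 [150. 150. 156.]
[267. 204.] 320 [ 0.4938 -0.079   0.0496] [ 0.4943 -0.079 ] 0.066 [151. 151. 156.]
[175. 224.] 559 [ 0.5777 -0.3643  0.0495] [ 0.5782 -0.3642] 0.083 [154. 154. 160.]
[359. 228.] 561 [0.5823 0.2105 0.0497] [0.5828 0.2104] 0.084 [156. 155. 161.]
```

View pics/s4.png

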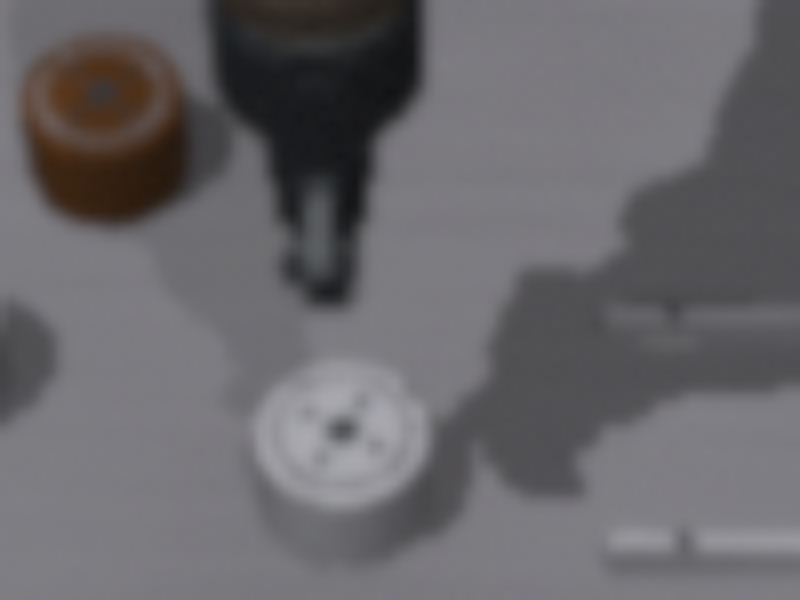

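The scene camera shows the shut fingertips at z≈0.148 while the TCP reads 0.109, so the tips sit about 39 mm higher than the stated TCP. I confirm this with a gentle touch on the mould top.

apply_moves --rows '[[[40, 0, 0, 0, 0, 0, 0], [75, 0, 0, 0, 0, 0, 0], [88, 0, 0, 0, 0, 0, 0], [90, 0, 0, 0, 0, 0, 0], [92, 0, 0, 0, 0, 0, 0], [92, 0, 0, 0, 0, 0, 0]]]'

```text
time: 5.55
ee_pos: [0.4928, -0.0796, 0.0182]
tcp_rot: [-32.5, 90.0, -121.9]
wrist_force: [-0.7, -0.5, 0.2]
opening: 0.0001
```

```bash
python3 - <<'E'
from h import *
o=get_obs();print(o["opening"],o["ee_pos"],o["wrist_force"],o["q"])
p=cams.camera("scene"); W=cloud(p)
cv2.imwrite("pics/s5.png",cv2.resize(p["pixels"][150:225,225:325,::-1],None,fx=8,fy=8))
for v in range(196,216): print(v,np.round(W[v,266],3),p["pixels"][v,266])
E
```

```text
0.00013724670731233646 [ 0.49279127 -0.07960592  0.01818611] [-0.7387324  -0.47873352  0.19402502] [-9.17179236e+00 -1.51583602e+00 -1.66013185e+01  7.49175141e+01
 -7.14829280e-03  8.01979497e+01]
196 [ 0.539 -0.078  0.154] [83 86 90]
197 [ 0.54  -0.078  0.151] [84 87 90]
198 [ 0.543 -0.078  0.149] [84 86 90]
199 [ 0.542 -0.078  0.142] [85 88 91]
200 [ 0.548 -0.078  0.147] [85 88 91]
201 [ 0.552 -0.078  0.147] [83 85 88]
202 [ 0.554 -0.078  0.144] [73 76 78]
203 [ 0.552 -0.078  0.137] [57 60 62]
204 [ 0.504 -0.082  0.063] [47 48 50]
205 [ 0.506 -0.082  0.06 ] [71 71 75]
206 [ 0.503 -0.082  0.051] [111 111 116]
207 [ 0.505 -0.082  0.048] [136 136 141]
208 [ 0.509 -0.082  0.047] [150 150 156]
209 [ 0.515 -0.082  0.051] [152 152 158]
210 [ 0.518 -0.082  0.05 ] [145 144 150]
211 [ 0.521 -0.082  0.048] [151 151 157]
212 [ 0.526 -0.082  0.05 ] [155 155 160]
213 [ 0.525 -0.082  0.043] [134 134 138]
214 [ 0.527 -0.082  0.04 ] [113 113 117]
215 [ 0.527 -0.082  0.034] [107 107 111]
```

View pics/s5.png

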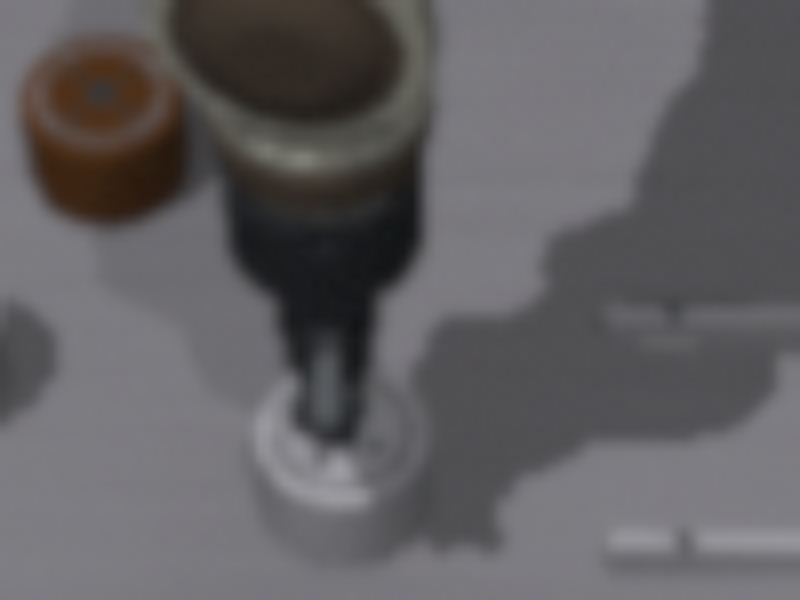

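The tip, crop (335,440), is just above the mould top and there is no contact yet. I keep creeping down.

apply_moves --rows '[[[1, 0, 0, 0, 0, 0, 0], [2, 0, 0, 0, 0, 0, 0], [3, 0, 0, 0, 0, 0, 0], [4, 0, 0, 0, 0, 0, 0], [4, 0, 0, 0, 0, 0, 0]]]'

```text
time: 6.1
ee_pos: [0.4936, -0.0798, 0.0176]
tcp_rot: [77.5, 89.8, -11.8]
wrist_force: [-10.5, 1.5, 25.5]
opening: 0.0002
```

apply_moves --rows '[[[1, 0, 0, 0, 0, 0, 0], [2, 0, 0, 0, 0, 0, 0], [2, 0, 0, 0, 0, 0, 0]]]'

```text
time: 6.4
ee_pos: [0.4945, -0.0799, 0.0177]
tcp_rot: [79.7, 89.7, -9.7]
wrist_force: [-4.4, 1.0, 16.1]
opening: 0.0001
```

Contact comes at reading 0.0177 with the mould top at 0.050. True tip height is therefore reading + 0.032, which agrees with the camera. From now on I use that offset. I go up, open and re-measure the mould.

apply_moves --rows '[[[-20, 0, 0, 0, 0, 0, 0], [-60, 0, 0, 0, 0, 0, 1], [-60, 0, 0, 0, 0, 0, 1], [-60, 0, 0, 0, 0, 0, 1], [-60, 0, 0, 0, 0, 0, 1], [-60, 0, 0, 0, 0, 0, 1], [-60, 0, 0, 0, 0, 0, 1]]]'

```text
time: 7.1
ee_pos: [0.4936, -0.0798, 0.0767]
tcp_rot: [78.4, 89.8, -11.0]
wrist_force: [0.5, 0.1, -0.5]
opening: 0.0847
```

```bash
python3 - <<'E'
from h import *
o=get_obs();print(o["opening"],o["ee_pos"],o["wrist_force"])
p=cams.camera("scene")
for d in discs(p): 
  if .4<d[2][0]<.7 and abs(d[2][1])<.4:print(*d)
to([.493,-.079,-.012],0.75)
E
```

```text
0.08467591456522514 [ 0.4936075  -0.07975181  0.07672753] [ 0.51680754  0.11595007 -0.47302063]
[213. 189.] 302 [ 0.4379 -0.2599  0.0495] [ 0.4384 -0.2598] 0.065 [150. 150. 156.]
[356. 198.] 308 [0.466  0.2137 0.0497] [0.4664 0.2136] 0.065 [151. 150. 156.]
[268. 205.] 252 [ 0.4988 -0.0769  0.0494] [ 0.4993 -0.0769] 0.058 [143.  142.5 148.5]
[175. 224.] 556 [ 0.5775 -0.3649  0.0496] [ 0.578  -0.3647] 0.083 [154. 154. 160.]
[359. 228.] 552 [0.5822 0.2103 0.0497] [0.5827 0.2102] 0.083 [156. 156. 162.]
shift [88.9 -1.1 -0.8] rot [-0.002  0.001 -0.004]
```

apply_moves --rows '[[[30, -0.5, -0.8, 0, 0, -0.004, 1], [48, -0.5, -0.8, 0, 0, -0.004, 1], [56, -0.5, -0.8, 0, 0, -0.004, 1], [62, -0.5, -0.8, 0, 0, -0.004, 1], [66, -0.5, -0.8, 0, 0, -0.004, 1], [66, -0.5, -0.8, 0, 0, -0.004, 1]]]'

```text
time: 7.75
ee_pos: [0.4936, -0.0791, 0.0111]
tcp_rot: [32.8, 89.9, -56.6]
wrist_force: [0.3, -0.2, -0.2]
opening: 0.085
```

apply_moves --rows '[[[8, 0, 0, 0, 0, 0, 1], [16, 0, 0, 0, 0, 0, 1], [22, 0, 0, 0, 0, 0, 1], [22, 0, 0, 0, 0, 0, 1], [22, 0, 0, 0, 0, 0, 0.7], [22, 0, 0, 0, 0, 0, 0.7], [22, 0, 0, 0, 0, 0, 0.7], [22, 0, 0, 0, 0, 0, 0.7], [22, 0, 0, 0, 0, 0, 0.7]]]' --newtons 40

```text
time: 8.65
ee_pos: [0.4937, -0.0791, -0.0106]
tcp_rot: [39.4, 89.9, -50.0]
wrist_force: [-2.0, -0.1, 3.9]
opening: 0.0702
```

```bash
python3 - <<'E'
from h import *
p,M=pose(); print(p,get_obs()["wrist_force"])
for y in (-.05,0.05,.115): to([*rk(-.058,y),p[2]],0.75)
E
```

```text
[ 0.49369394 -0.07909434 -0.01062442] [-1.96388546 -0.07363997  3.94527523]
shift [ -0.1 -25.9 -61.6] rot [-0.002  0.001 -0.001]
shift [  -0.2  -26.1 -161.6] rot [-0.002  0.001 -0.001]
shift [-2.000e-01 -2.620e+01 -2.266e+02] rot [-0.002  0.001 -0.001]
```

The grip holds at 70 mm. I slide it to the row line and then in.

apply_moves --rows '[[[0, -6, -12, 0, 0, 0, 0.7], [0, -13, -30, 0, 0, 0, 0.7], [0, -20, -47, 0, 0, 0, 0.7], [0, -26, -62, 0, 0, 0, 0.7], [0, -26, -80, 0, 0, 0, 0.7], [0, -26, -100, 0, 0, 0, 0.7], [0, -26, -120, 0, 0, 0, 0.7], [0, -26, -140, 0, 0, 0, 0.7], [0, -26, -160, 0, 0, 0, 0.7], [0, -26, -180, 0, 0, 0, 0.7], [0, -26, -195, 0, 0, 0, 0.7], [0, -26, -205, 0, 0, 0, 0.7], [0, -26, -212, 0, 0, 0, 0.7], [0, -26, -219, 0, 0, 0, 0.7], [0, -26, -226, 0, 0, 0, 0.7], [0, -26, -226, 0, 0, 0, 0.7]]]'

```text
time: 10.25
ee_pos: [0.4654, 0.1472, -0.0106]
tcp_rot: [65.2, 89.9, -24.1]
wrist_force: [-0.5, -0.5, 4.1]
opening: 0.0707
```

```bash
python3 - <<'E'
from h import *
o=get_obs();print(o["opening"],o["ee_pos"],o["wrist_force"], inv(o["ee_pos"]))
p=cams.camera("scene");cv2.imwrite("pics/s6.png",cv2.resize(p["pixels"][150:270,280:400,::-1],None,fx=5,fy=5))
for d in discs(p): 
  if .4<d[2][0]<.7 and abs(d[2][1])<.4:print(*d)
E
```

```text
0.07073356631456607 [ 0.46539985  0.14715067 -0.01063586] [-0.45679467 -0.49808337  4.05574418] [-0.0576009   0.11491448]
[214. 189.] 303 [ 0.4379 -0.2591  0.0493] [ 0.4386 -0.2589] 0.065 [149. 148. 154.]
[330. 199.] 110 [0.4715 0.1265 0.0493] [0.4722 0.1264] 0.039 [130.5 130.  135. ]
[357. 198.] 330 [0.4662 0.2142 0.0495] [0.4667 0.2141] 0.068 [112.  113.  116.5]
[175. 224.] 556 [ 0.5778 -0.3651  0.0498] [ 0.5782 -0.365 ] 0.083 [153. 152. 158.]
[359. 228.] 549 [0.5817 0.2103 0.0497] [0.5821 0.2102] 0.083 [154. 154. 160.]
```

View pics/s6.png

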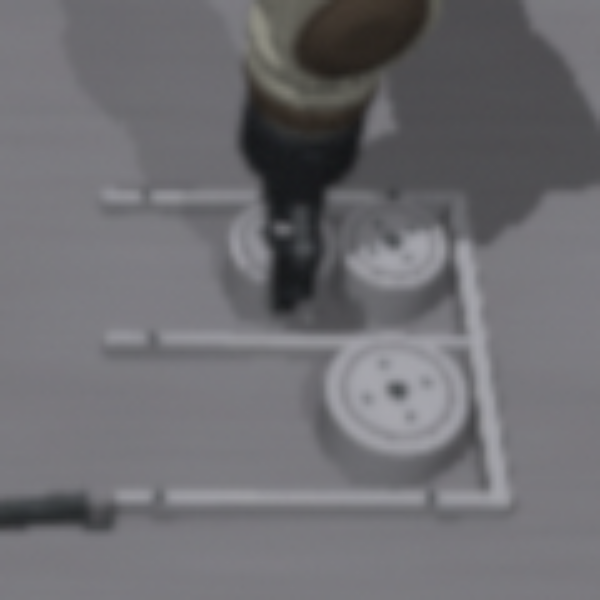

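small_a is in the near row at crop (265,250), next to racked_small at (393,245). I release it and go to small_b.

apply_moves --rows '[[[0, 0, 0, 0, 0, 0, 1], [0, 0, 0, 0, 0, 0, 1], [0, 0, 0, 0, 0, 0, 1], [-10, 0, 0, 0, 0, 0, 1], [-40, 0, 0, 0, 0, 0, 1], [-75, 0, 0, 0, 0, 0, 1], [-75, 0, 0, 0, 0, 0, 1]]]'

```text
time: 11.0
ee_pos: [0.4677, 0.1479, 0.0697]
tcp_rot: [105.3, 89.5, 15.9]
wrist_force: [0.5, 0.6, -0.4]
opening: 0.0851
```

```bash
python3 - <<'E'
from h import *
o=get_obs();print(o["opening"],o["ee_pos"],o["wrist_force"])
to([.4372,-.2595,.064],0.75)
E
```

```text
0.08511950574774216 [0.46767937 0.14787894 0.06971371] [ 0.52123252  0.60019955 -0.42144862]
shift [  4.5 -35.  407. ] rot [-0.002 -0.002 -0.008]
```

apply_moves --rows '[[[0, -35, 50, 0, 0, 0, 1], [4, -35, 150, 0, 0, -0.008, 1], [4, -35, 407, 0, 0, -0.008, 1], [4, -35, 407, 0, 0, -0.008, 1], [4, -35, 407, 0, 0, -0.008, 1], [4, -35, 407, 0, 0, -0.008, 1], [4, -35, 407, 0, 0, -0.008, 1], [4, -35, 407, 0, 0, -0.008, 1], [4, -35, 407, 0, 0, -0.008, 1], [4, -35, 407, 0, 0, -0.008, 1], [4, -35, 407, 0, 0, -0.008, 1]]]'

```text
time: 12.1
ee_pos: [0.437, -0.2589, 0.0645]
tcp_rot: [-172.7, 89.8, 97.9]
wrist_force: [0.2, 0.3, -0.3]
opening: 0.0853
```

```bash
python3 - <<'E'
from h import *
o=get_obs();print(o["opening"],o["ee_pos"],o["wrist_force"],o["q"])
to([.4372,-.2595,-.012],0.75)
p=cams.camera("scene");cv2.imwrite("pics/s7.png",cv2.resize(p["pixels"][130:270,160:400,::-1],None,fx=3,fy=3))
for d in discs(p): 
  if .4<d[2][0]<.7 and abs(d[2][1])<.4:print(*d,inv(d[2]))
E
```

```text
0.08531490086881122 [ 0.4369866  -0.25886003  0.06446748] [ 0.15447341  0.31520186 -0.31153523] [-30.72368558  -1.15926725 -11.09402284  80.17032731   0.13163684
  58.67734263]
shift [76.5  0.2  0.9] rot [-0.003 -0.003  0.   ]
[215. 190.] 246 [ 0.4412 -0.2552  0.0495] [ 0.4417 -0.2551] 0.059 [143. 143. 149.] [-0.08706528 -0.28708495]
[347. 198.] 608 [0.4667 0.182  0.0496] [0.4671 0.1819] 0.092 [152.  152.  157.5] [-0.0558447   0.14974381]
[175. 225.] 564 [ 0.5781 -0.3646  0.0495] [ 0.5787 -0.3645] 0.084 [155. 155. 161.] [ 0.04839098 -0.39826754]
[359. 228.] 552 [0.5817 0.2104 0.0498] [0.582  0.2104] 0.083 [157. 157. 163.] [0.05951719 0.17663608]
```

View pics/s7.png

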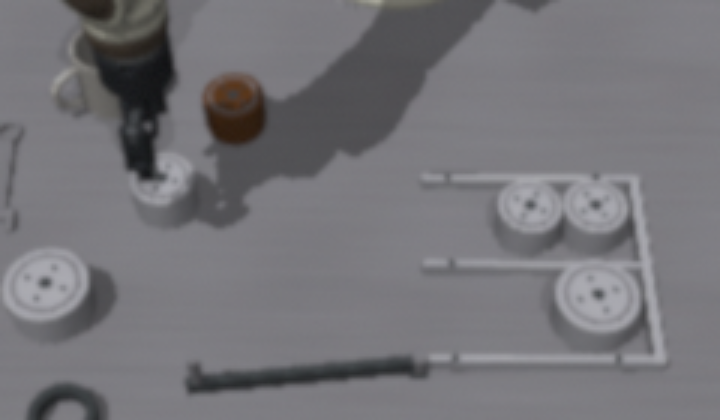

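Both smalls are touching in the near row, crop (530,205) and (597,205). I descend on small_b and grip it.

apply_moves --rows '[[[25, 0.2, 0.5, 0, 0, 0, 1], [40, 0.2, 0.5, 0, 0, 0, 1], [50, 0.2, 0.5, 0, 0, 0, 1], [60, 0.2, 0.5, 0, 0, 0, 1], [68, 0.2, 0.5, 0, 0, 0, 1], [75, 0.2, 0.5, 0, 0, 0, 1], [75, 0.2, 0.5, 0, 0, 0, 1], [75, 0.2, 0.5, 0, 0, 0, 0.7], [75, 0.2, 0.5, 0, 0, 0, 0.7], [75, 0.2, 0.5, 0, 0, 0, 0.7], [75, 0.2, 0.5, 0, 0, 0, 0.7], [75, 0.2, 0.5, 0, 0, 0, 0.7]]]' --newtons 50

```text
time: 13.35
ee_pos: [0.4375, -0.259, -0.0097]
tcp_rot: [171.8, 89.9, 82.5]
wrist_force: [-1.4, 0.4, 6.1]
opening: 0.0705
```

```bash
python3 - <<'E'
from h import *
p,M=pose(); print(p,get_obs()["wrist_force"])
for y in (-.06,0.035,.052): to([*rk(-.058,y),p[2]],0.75)
E
```

```text
[ 0.4374701  -0.25895636 -0.00966895] [-1.44455656  0.35225554  6.13619506]
shift [   0.5   32.4 -230.8] rot [-0.002 -0.002 -0.   ]
shift [   0.7   32.3 -325.8] rot [-0.002 -0.002 -0.   ]
shift [   0.7   32.2 -342.8] rot [-0.002 -0.002 -0.   ]
```

apply_moves --rows '[[[0, 3, -12, 0, 0, 0, 0.7], [0, 7, -34, 0, 0, 0, 0.7], [0, 12, -60, 0, 0, 0, 0.7], [0, 16, -88, 0, 0, 0, 0.7], [0, 20, -116, 0, 0, 0, 0.7], [0, 24, -144, 0, 0, 0, 0.7], [0, 28, -172, 0, 0, 0, 0.7], [0, 32, -200, 0, 0, 0, 0.7], [0, 32, -225, 0, 0, 0, 0.7], [0, 32, -250, 0, 0, 0, 0.7], [0, 32, -270, 0, 0, 0, 0.7], [0, 32, -290, 0, 0, 0, 0.7], [0, 32, -305, 0, 0, 0, 0.7], [0, 32, -318, 0, 0, 0, 0.7], [0, 32, -326, 0, 0, 0, 0.7], [0, 32, -332, 0, 0, 0, 0.7], [0, 32, -338, 0, 0, 0, 0.7], [0, 32, -344, 0, 0, 0, 0.7], [0, 32, -344, 0, 0, 0, 0.7]]]'

```text
time: 15.25
ee_pos: [0.4656, 0.0858, -0.0089]
tcp_rot: [174.1, 89.9, 84.7]
wrist_force: [-0.6, -0.3, -5.8]
opening: 0.0703
```

apply_moves --rows '[[[0, 0, 0, 0, 0, 0, 1], [0, 0, 0, 0, 0, 0, 1], [0, 0, 0, 0, 0, 0, 1], [-10, 0, 0, 0, 0, 0, 1], [-40, 0, 0, 0, 0, 0, 1], [-75, 0, 0, 0, 0, 0, 1], [-75, -30, 60, 0, 0, 0, 0.7], [-75, -30, 100, 0, 0, 0, 0.7]]]'

```text
time: 16.05
ee_pos: [0.4373, -0.0089, 0.068]
tcp_rot: [129.8, 89.8, 40.6]
wrist_force: [1.0, 0.6, -0.0]
opening: 0.0604
```

```bash
python3 - <<'E'
from h import *
o=get_obs();print(o["opening"],o["ee_pos"],o["wrist_force"],o["q"])
p=cams.camera("scene");cv2.imwrite("pics/s8.png",cv2.resize(p["pixels"][130:270,160:400,::-1],None,fx=3,fy=3))
for d in discs(p): 
  if .4<d[2][0]<.7 and abs(d[2][1])<.4:print(*d,inv(d[2]))
E
```

```text
0.06036175466204554 [ 0.43734268 -0.00894869  0.06802162] [ 1.0166146   0.5933271  -0.00276134] [ -1.28444971 -11.29518716 -19.94602505  81.17686678   0.15475667
  87.84844671]
[339. 198.] 920 [0.4671 0.1554 0.0496] [0.4675 0.1553] 0.113 [150. 150. 155.] [-0.05579292  0.12314086]
[175. 224.] 557 [ 0.5775 -0.3649  0.0495] [ 0.5781 -0.3647] 0.083 [153. 153. 159.] [ 0.04778711 -0.39855966]
[359. 228.] 550 [0.5817 0.2104 0.0496] [0.5822 0.2103] 0.083 [155. 155. 160.] [0.05951719 0.17663608]
```

View pics/s8.png

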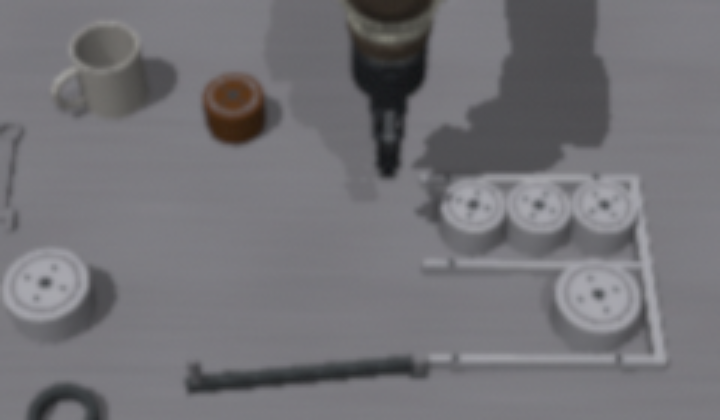

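Three smalls stand in the near row, crop (472,205), (538,205) and (603,205), at about rack y 0.051, 0.123 and 0.195. I now go behind the large one with a 60 mm opening for a two-point push.

```bash
python3 - <<'E'
from h import *
to([.577,-.428,.065],0.75)
E
```

```text
shift [  2.9 136.8 413.6] rot [-0.004  0.    -0.002]
```

apply_moves --rows '[[[0, 20, 45, 0, 0, 0, 0.7], [0, 40, 100, 0, 0, 0, 0.7], [0, 60, 200, 0, 0, 0, 0.7], [0, 90, 300, 0, 0, 0, 0.7], [0, 120, 380, 0, 0, 0, 0.7], [3, 136, 413, 0, 0, 0, 0.7], [3, 136, 413, 0, 0, 0, 0.7], [3, 136, 413, 0, 0, 0, 0.7], [3, 136, 413, 0, 0, 0, 0.7], [3, 136, 413, 0, 0, 0, 0.7], [3, 136, 413, 0, 0, 0, 0.7], [3, 136, 413, 0, 0, 0, 0.7], [3, 136, 413, 0, 0, 0, 0.7]]]'

```text
time: 17.4
ee_pos: [0.5764, -0.4264, 0.0661]
tcp_rot: [73.9, 89.8, -15.5]
wrist_force: [-0.2, -0.8, -0.9]
opening: 0.0595
```

```bash
python3 - <<'E'
from h import *
o=get_obs();print(o["opening"],o["ee_pos"],o["wrist_force"],o["q"])
to([.577,-.428,-.018],0.75)
p=cams.camera("scene");cv2.imwrite("pics/s9.png",cv2.resize(p["pixels"][130:280,100:300,::-1],None,fx=3.5,fy=3.5))
p=cams.camera("top")
print([f["at"] for f in cams.find_in("large",p)])
for d in discs(p): 
  if .4<d[2][0]<.7 and abs(d[2][1])<.4:print(*d,inv(d[2]))
E
```

```text
0.05946461105685919 [ 0.57635513 -0.4264166   0.06608779] [-0.16030169 -0.80374673 -0.90271952] [-3.65227117e+01  2.77552994e+01  2.33254285e+01  8.54122744e+01
  6.05736664e-02  5.28840511e+01]
shift [84.1  0.4  1.5] rot [-0.003  0.001 -0.003]
[[0.5711, -0.3591, 0.0532], [0.4659, 0.1567, 0.0501], [0.6759, -0.4536, 0.0476], [0.4614, 0.2247, 0.0477]]
[397. 190.] 638 [ 0.576  -0.364   0.0515] [ 0.5763 -0.3645] 0.088 [114. 113. 117.] [ 0.04629902 -0.3976401 ]
[211. 194.] 630 [0.5801 0.211  0.0512] [0.5803 0.2113] 0.087 [163. 161. 162.] [0.05792518 0.17725697]
[229. 230.] 1268 [0.4655 0.1561 0.0513] [0.4656 0.1563] 0.122 [159. 157. 158.] [-0.05738362  0.12386174]
```

View pics/s9.png

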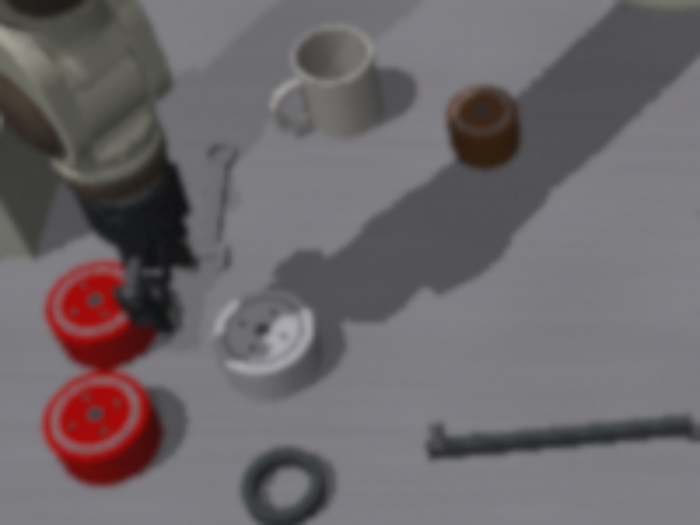

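The gripper is behind the large mould, crop (150,310), clear of the red moulds and the wrench. I descend.

apply_moves --rows '[[[30, 0, 1.5, 0, 0, 0, 0.7], [55, 0, 1.5, 0, 0, 0, 0.7], [70, 0, 1.5, 0, 0, 0, 0.7], [78, 0, 1.5, 0, 0, 0, 0.7], [83, 0, 1.5, 0, 0, 0, 0.7], [83, 0, 1.5, 0, 0, 0, 0.7]]]'

```text
time: 18.15
ee_pos: [0.5768, -0.4282, -0.0169]
tcp_rot: [71.0, 89.8, -18.4]
wrist_force: [-0.2, 0.8, 0.2]
opening: 0.0598
```

```bash
python3 - <<'E'
from h import *
o=get_obs();print(o["opening"],o["ee_pos"],o["wrist_force"],o["q"])
for y in (-.40,-.1,-0.03,.05): to([*rk(.059 if y>-.35 else .053,y),-.018],0.75)
p=cams.camera("scene");cv2.imwrite("pics/s10.png",cv2.resize(p["pixels"][130:280,100:300,::-1],None,fx=3.5,fy=3.5))
E
```

```text
0.0597832527980765 [ 0.57678178 -0.42820356 -0.01686847] [-0.17731086  0.76729702  0.20947228] [-3.66151919e+01  2.89805018e+01  1.58423865e+01  7.66897636e+01
  5.64858494e-02  5.27901467e+01]
shift [  1.1   6.6 -61.9] rot [-0.003  0.001 -0.003]
shift [   0.8   11.8 -361.9] rot [-0.003  0.001 -0.003]
shift [   0.7   11.6 -431.9] rot [-0.003  0.001 -0.003]
shift [   0.6   11.4 -511.9] rot [-0.003  0.001 -0.003]
```

View pics/s10.png

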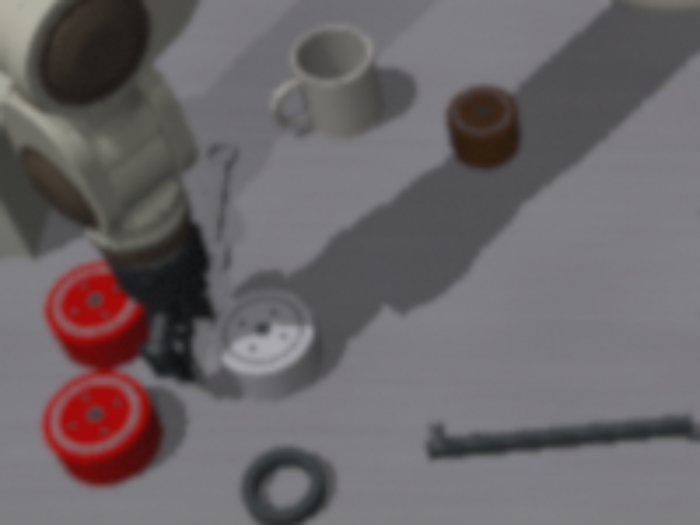

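apply_moves --rows '[[[0, 0, -8, 0, 0, 0, 0.7], [0, 0, -16, 0, 0, 0, 0.7], [0, 0, -26, 0, 0, 0, 0.7], [0, 0.5, -40, 0, 0, 0, 0.7], [0, 1, -56, 0, 0, 0, 0.7], [0, 2, -73, 0, 0, 0, 0.7], [0, 3, -91, 0, 0, 0, 0.7], [0, 4, -110, 0, 0, 0, 0.7], [0, 5, -130, 0, 0, 0, 0.7], [0, 6, -150, 0, 0, 0, 0.7], [0, 7, -170, 0, 0, 0, 0.7], [0, 8, -190, 0, 0, 0, 0.7], [0, 9, -210, 0, 0, 0, 0.7], [0, 10, -230, 0, 0, 0, 0.7], [0, 11, -250, 0, 0, 0, 0.7], [0, 11.5, -270, 0, 0, 0, 0.7], [0, 11.5, -288, 0, 0, 0, 0.7], [0, 11.5, -304, 0, 0, 0, 0.7], [0, 11.5, -315, 0, 0, 0, 0.7], [0, 11.5, -320, 0, 0, 0, 0.7]]]'

```text
time: 20.2
ee_pos: [0.5851, -0.1071, -0.0161]
tcp_rot: [62.9, 89.7, -26.5]
wrist_force: [-0.5, -6.5, 5.3]
opening: 0.0598
```

```bash
python3 - <<'E'
from h import *
o=get_obs();print(o["opening"],o["ee_pos"],o["wrist_force"],inv(o["ee_pos"]))
p=cams.camera("scene");cv2.imwrite("pics/s11.png",cv2.resize(p["pixels"][150:290,190:400,::-1],None,fx=3.5,fy=3.5))
for d in discs(p): 
  if .4<d[2][0]<.7 and abs(d[2][1])<.4:print(*d,inv(d[2]))
p,M=pose()
for y in (-.03,.03,.04,.05): to([*rk(.059,y),-.017],0.75)
E
```

```text
0.05980389851616455 [ 0.58512833 -0.10705564 -0.01611135] [-0.45656681 -6.53054114  5.3306446 ] [ 0.05878986 -0.14083724]
[339. 198.] 927 [0.4671 0.1555 0.0495] [0.4676 0.1554] 0.113 [145. 145. 150.] [-0.05579161  0.12324085]
[272. 228.] 502 [ 0.5867 -0.0609  0.0497] [ 0.5871 -0.0609] 0.079 [106. 106. 110.] [ 0.06096556 -0.09470613]
[359. 228.] 553 [0.5818 0.2105 0.0496] [0.5823 0.2105] 0.083 [155. 154. 160.] [0.05961849 0.17673476]
shift [   0.6    0.  -110.4] rot [-0.001  0.002 -0.004]
shift [   0.5   -0.  -170.4] rot [-0.001  0.002 -0.004]
shift [ 5.000e-01 -1.000e-01 -1.804e+02] rot [-0.001  0.002 -0.004]
shift [ 5.000e-01 -1.000e-01 -1.904e+02] rot [-0.001  0.002 -0.004]
```

View pics/s11.png

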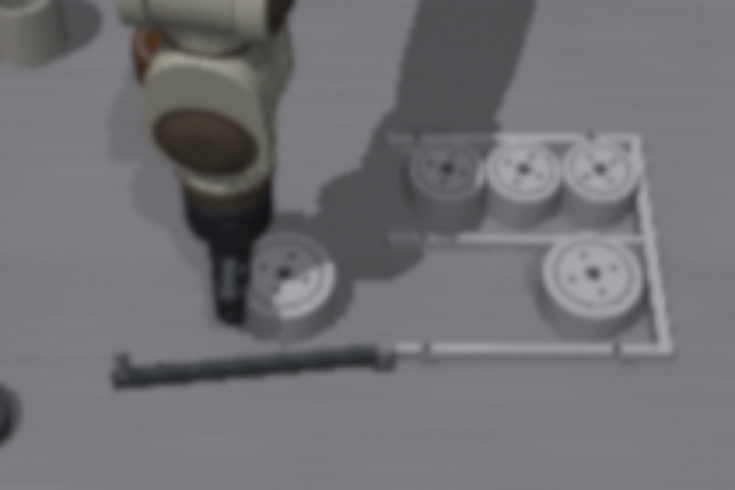

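The large mould, crop (285,280), is on the row axis at rack x≈0.060, about 46 mm ahead of the TCP. I push it in.

apply_moves --rows '[[[0, 0, -8, 0, 0, 0, 0.7], [0, 0, -20, 0, 0, 0, 0.7], [0, 0, -36, 0, 0, 0, 0.7], [0, 0, -54, 0, 0, 0, 0.7], [0, 0, -72, 0, 0, 0, 0.7], [0, 0, -90, 0, 0, 0, 0.7], [0, 0, -108, 0, 0, 0, 0.7], [0, 0, -126, 0, 0, 0, 0.7], [0, 0, -142, 0, 0, 0, 0.7], [0, 0, -156, 0, 0, 0, 0.7], [0, 0, -166, 0, 0, 0, 0.7], [0, 0, -174, 0, 0, 0, 0.7], [0, 0, -180, 0, 0, 0, 0.7], [0, 0, -185, 0, 0, 0, 0.7], [0, 0, -185, 0, 0, 0, 0.7]]]'

```text
time: 21.75
ee_pos: [0.5827, 0.0792, -0.0166]
tcp_rot: [75.9, 89.8, -13.4]
wrist_force: [0.6, -1.2, 1.6]
opening: 0.0597
```

apply_moves --rows '[[[0, 0, 15, 0, 0, 0, 0.7], [-30, 0, 40, 0, 0, 0, 0.2], [-75, 0, 80, 0, 0, 0, 0], [-75, 0, 130, 0, 0, 0, 0], [-75, 0, 150, 0, 0, 0, 0], [-75, 0, 150, 0, 0, 0, 0], [-75, 0, 150, 0, 0, 0, 0]]]'

```text
time: 22.45
ee_pos: [0.5837, -0.0716, 0.0579]
tcp_rot: [90.8, 89.8, 1.4]
wrist_force: [-0.0, 0.0, -0.2]
opening: -0.0004
```

```bash
python3 - <<'E'
from h import *
o=get_obs();print(o["opening"],o["ee_pos"],o["wrist_force"],inv(o["ee_pos"]))
p=cams.camera("scene");cv2.imwrite("pics/s12.png",cv2.resize(p["pixels"][150:290,190:400,::-1],None,fx=3.5,fy=3.5))
W=cloud(p)
for d in discs(p): 
  if .4<d[2][0]<.7 and abs(d[2][1])<.4:print(*d,inv(d[2]))
m=(p["range_z"]>0)&(W[...,2]>.01)&(W[...,2]<.09)&(W[...,0]>.62)&(W[...,0]<.72)&(W[...,1]>-.26)&(W[...,1]<-.17)
print(len(W[m]))
for z in np.arange(.01,.09,.01):
    k=W[m&(W[...,2]>=z)&(W[...,2]<z+.01)]
    if len(k): print(round(z,2),len(k),np.round(k.mean(0),3))
E
```

```text
-0.000353795376356007 [ 0.58367195 -0.07160796  0.05793633] [-0.0094689   0.03702647 -0.21221331] [ 0.0577976  -0.10537353]
[339. 198.] 917 [0.4671 0.1554 0.0496] [0.4675 0.1553] 0.112 [105. 105. 109.] [-0.05579292  0.12314086]
[344. 228.] 1111 [0.583  0.1656 0.0497] [0.5834 0.1655] 0.118 [155. 155. 161.] [0.06023067 0.1318229 ]
99
0.01 20 [ 0.678 -0.196  0.015]
0.02 44 [ 0.673 -0.188  0.025]
0.03 5 [ 0.677 -0.201  0.034]
0.04 7 [ 0.677 -0.2    0.044]
0.05 5 [ 0.678 -0.199  0.055]
0.06 17 [ 0.675 -0.201  0.066]
0.07 1 [ 0.671 -0.205  0.07 ]
```

View pics/s12.png

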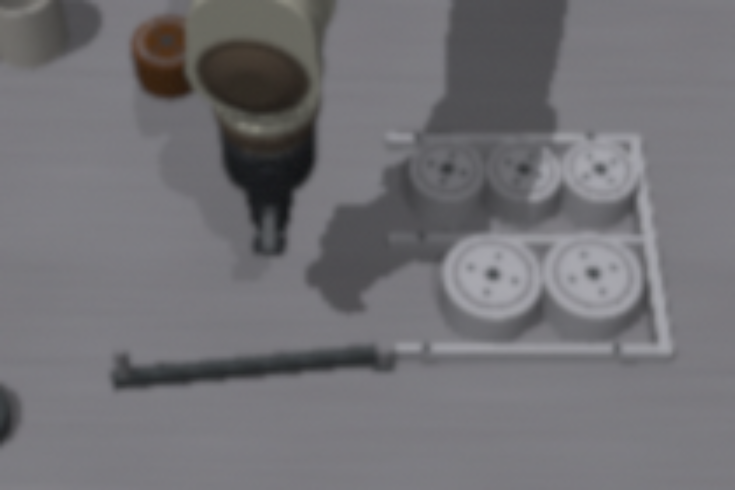

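Both 90 mm moulds stand touching in the far row, crop (490,285) and (592,285), at about rack y 0.087 and 0.177. Next is the gate. I push the bar about 0.12 m from the hinge with the shut fingers, since at the pin itself the tool would be at the reach limit.

```bash
cat >> h.py <<'E'
H=np.array([.122,-.007])
def gp(phi,r=.115,d=.020):
    c,s=np.cos(phi),np.sin(phi)
    return rk(*(H+r*np.array([-c,-s])+d*np.array([s,-c])))
E
python3 - <<'E'
from h import *
for phi in (1.85,1.68):
    w=gp(phi); print(phi,w,np.linalg.norm(w))
w=gp(1.85)
to([*w,.058],.75); to([*w,-.017],.75)
E
```

```text
1.85 [ 0.69887006 -0.07676181] 0.7030730653507433
1.68 [ 0.68046054 -0.08410381] 0.6856383896495885
shift [  0.2 115.1   7.3] rot [-0.001  0.    -0.003]
shift [ 75.2 114.9   7.3] rot [-0.001  0.    -0.003]
```

apply_moves --rows '[[[0, 50, 7, 0, 0, 0, 0], [0, 90, 7, 0, 0, 0, 0], [0, 115, 7, 0, 0, 0, 0], [0, 115, 7, 0, 0, 0, 0], [0, 115, 7, 0, 0, 0, 0], [30, 115, 7, 0, 0, 0, 0], [55, 115, 7, 0, 0, 0, 0], [70, 115, 7, 0, 0, 0, 0], [75, 115, 7, 0, 0, 0, 0], [75, 115, 7, 0, 0, 0, 0]]]'

```text
time: 23.5
ee_pos: [0.6984, -0.0762, -0.0167]
tcp_rot: [91.0, 89.9, 1.7]
wrist_force: [-0.7, -0.2, 1.0]
opening: 0.0
```

```bash
python3 - <<'E'
from h import *
o=get_obs();print(o["opening"],o["ee_pos"],o["wrist_force"])
z=-.017
for phi in np.arange(1.75,-.06,-.1): 
    print(round(phi,2),end=" "); to([*gp(phi),z],.75)
p=cams.camera("scene");cv2.imwrite("pics/s13.png",cv2.resize(p["pixels"][150:290,190:400,::-1],None,fx=3.5,fy=3.5))
E
```

```text
1.5470355821858976e-05 [ 0.69844254 -0.07622378 -0.01670957] [-0.74096143 -0.19520374  0.95103218]
1.75 shift [  0.3 -10.3   5.1] rot [-0.001 -0.    -0.002]
1.65 shift [  0.2 -21.5   8.6] rot [-0.001 -0.    -0.002]
1.55 shift [  0.2 -32.9  10.9] rot [-0.001 -0.    -0.002]
1.45 shift [  0.2 -44.5  12.1] rot [-0.001 -0.    -0.002]
1.35 shift [  0.2 -56.2  12.2] rot [-0.001 -0.    -0.002]
1.25 shift [  0.1 -67.8  11. ] rot [-0.001 -0.    -0.002]
1.15 shift [  0.1 -79.2   8.7] rot [-0.001 -0.    -0.002]
1.05 shift [  0.1 -90.4   5.3] rot [-0.001 -0.    -0.002]
0.95 shift [ 1.000e-01 -1.011e+02  8.000e-01] rot [-0.001 -0.    -0.002]
0.85 shift [ 1.000e-01 -1.114e+02 -4.800e+00] rot [-0.001 -0.    -0.002]
0.75 shift [   0.  -121.   -11.3] rot [-0.001 -0.    -0.002]
0.65 shift [   0.  -130.   -18.8] rot [-0.001 -0.    -0.002]
0.55 shift [   0.  -138.1  -27.2] rot [-0.001 -0.    -0.002]
0.45 shift [  -0.  -145.4  -36.3] rot [-0.001 -0.    -0.002]
0.35 shift [  -0.  -151.7  -46.1] rot [-0.001 -0.    -0.002]
0.25 shift [  -0.  -157.   -56.5] rot [-0.001 -0.    -0.002]
0.15 shift [  -0.  -161.3  -67.3] rot [-0.001 -0.    -0.002]
0.05 shift [-1.000e-01 -1.645e+02 -7.860e+01] rot [-0.001 -0.    -0.002]
-0.05 shift [-1.000e-01 -1.665e+02 -9.010e+01] rot [-0.001 -0.    -0.002]
```

View pics/s13.png

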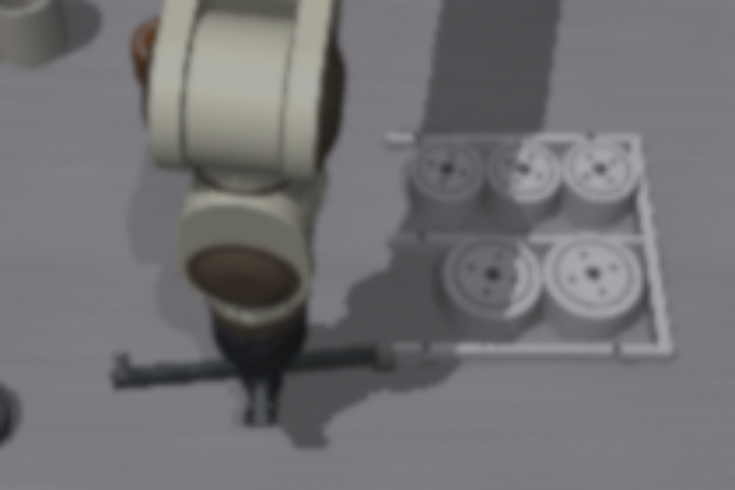

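The shut fingers, crop (260,410), stand on the outer side of the bar. I sweep along the arc to φ≈0.15 and then check.

apply_moves --rows '[[[0, -10, 5, 0, 0, 0, 0], [0, -21, 9, 0, 0, 0, 0], [0, -33, 11, 0, 0, 0, 0], [0, -44, 12, 0, 0, 0, 0], [0, -56, 12, 0, 0, 0, 0], [0, -68, 11, 0, 0, 0, 0], [0, -79, 9, 0, 0, 0, 0], [0, -90, 5, 0, 0, 0, 0], [0, -101, 1, 0, 0, 0, 0], [0, -111, -5, 0, 0, 0, 0], [0, -121, -11, 0, 0, 0, 0], [0, -130, -19, 0, 0, 0, 0], [0, -138, -27, 0, 0, 0, 0], [0, -145, -36, 0, 0, 0, 0], [0, -152, -46, 0, 0, 0, 0], [0, -157, -56, 0, 0, 0, 0], [0, -161, -67, 0, 0, 0, 0], [0, -161, -67, 0, 0, 0, 0]]]'

```text
time: 25.35
ee_pos: [0.5365, -0.0098, -0.0165]
tcp_rot: [98.4, 89.9, 9.1]
wrist_force: [0.3, -0.1, -0.2]
opening: -0.0003
```

```bash
python3 - <<'E'
from h import *
o=get_obs();print(o["opening"],o["ee_pos"],inv(o["ee_pos"]),o["wrist_force"])
p=cams.camera("scene");cv2.imwrite("pics/s14.png",cv2.resize(p["pixels"][150:290,190:400,::-1],None,fx=3.5,fy=3.5))
E
```

```text
-0.00029320541044579806 [ 0.53651637 -0.00977861 -0.01651756] [ 0.01145539 -0.04293224] [ 0.31975022 -0.11769281 -0.23651816]
```

View pics/s14.png

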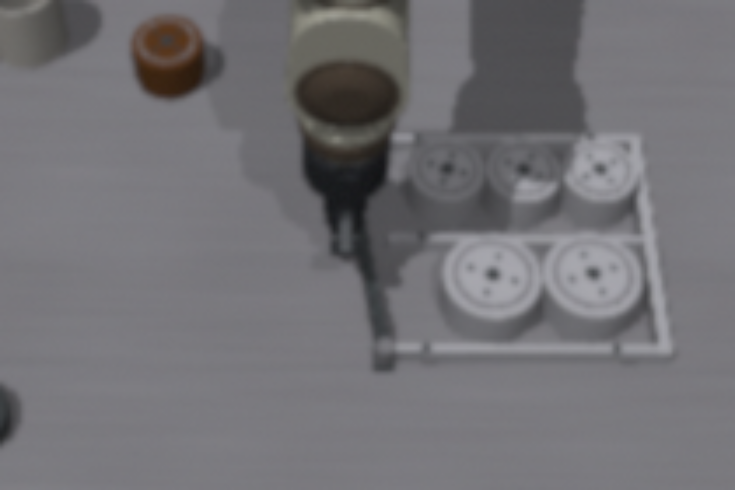

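The bar is nearly shut. I push on toward +y gently until the stop gives force.

apply_moves --rows '[[[0, 0, -5, 0, 0, 0, 0], [0, 0, -9, 0, 0, 0, 0], [0, 0, -12, 0, 0, 0, 0], [0, 0, -15, 0, 0, 0, 0], [0, 0, -17, 0, 0, 0, 0], [0, 0, -17, 0, 0, 0, 0]]]'

```text
time: 26.0
ee_pos: [0.5368, 0.007, -0.0165]
tcp_rot: [99.5, 89.8, 10.3]
wrist_force: [0.6, 0.0, -0.1]
opening: -0.0
```

apply_moves --rows '[[[0, 0, -1, 0, 0, 0, 0], [0, 0, -2, 0, 0, 0, 0], [0, 0, -3, 0, 0, 0, 0], [0, 0, -3, 0, 0, 0, 0]]]'

```text
time: 26.4
ee_pos: [0.5367, 0.0101, -0.0165]
tcp_rot: [101.0, 89.8, 11.8]
wrist_force: [0.5, -1.0, 0.4]
opening: 0.0002
```

apply_moves --rows '[[[0, 0, -1, 0, 0, 0, 0], [0, 0, -2, 0, 0, 0, 0], [0, 0, -3, 0, 0, 0, 0], [0, 0, -3, 0, 0, 0, 0]]]'

```text
time: 26.8
ee_pos: [0.5367, 0.0102, -0.0164]
tcp_rot: [30.8, 89.7, -58.6]
wrist_force: [-1.1, -16.0, 0.8]
opening: -0.0
```

```bash
python3 - <<'E'
from h import *
o=get_obs();print(o["opening"],o["ee_pos"],inv(o["ee_pos"]),o["wrist_force"])
p=cams.camera("scene");cv2.imwrite("pics/s15.png",cv2.resize(p["pixels"][150:290,190:400,::-1],None,fx=3.5,fy=3.5))
E
```

```text
-1.651280017932063e-05 [ 0.5367292   0.01018023 -0.01641253] [ 0.01192945 -0.02297789] [ -1.11534384 -16.04928445   0.77524846]
```

View pics/s15.png

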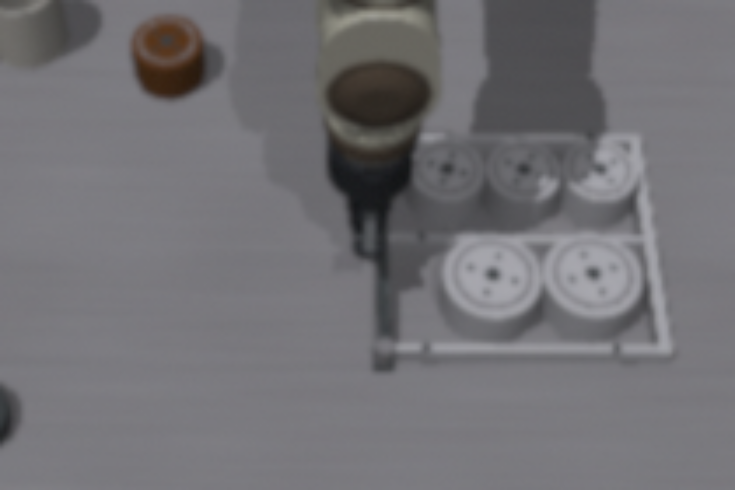

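16 N with no further travel: the gate is on its stop. I back off, lift and check.

apply_moves --rows '[[[0, 0, 5, 0, 0, 0, 0], [0, 0, 25, 0, 0, 0, 0], [0, 0, 40, 0, 0, 0, 0], [-40, 0, 50, 0, 0, 0, 0], [-80, -40, 80, 0, 0, 0, 0], [-120, -80, 120, 0, 0, 0, 0], [-150, -110, 160, 0, 0, 0, 0], [-150, -130, 210, 0, 0, 0, 0], [-150, -130, 210, 0, 0, 0, 0], [-150, -130, 210, 0, 0, 0, 0]]]'

```text
time: 27.85
ee_pos: [0.4075, -0.204, 0.1362]
tcp_rot: [39.8, 89.5, -49.8]
wrist_force: [0.6, -0.1, -0.2]
opening: 0.0001
```

```bash
python3 - <<'E'
from h import *
o=get_obs();print(o["time"],o["ee_pos"],o["wrist_force"])
for n in ("scene","top"):
    p=cams.camera(n);W=cloud(p)
    for d in discs(p): 
      if .4<d[2][0]<.7 and -.1<d[2][1]<.4:print(*d,inv(d[2]))
    m=(p["range_z"]>0)&(W[...,2]>.012)&(W[...,2]<.035)&(W[...,0]>.4)&(W[...,0]<.66)&(abs(W[...,1]-.026)<.045)&(p["pixels"].mean(2)<85)
    G=W[m]; L=cv2.fitLine(G[:,:2].astype(np.float32),cv2.DIST_HUBER,0,.01,.01).ravel(); ang=np.arctan2(-L[1]*np.sign(-L[0]) ,abs(L[0]))
    d=L[:2]*-np.sign(L[0]); a=np.arctan2(-d[1],-d[0]); print(n,len(G),"gate dir",d,"angle rad",-(TH)-np.arctan2(d[1],-d[0]), "pts rack",[np.round(inv(q),3) for q in (G[G[:,0].argmin()],G[G[:,0].argmax()])], G[:,2].mean())
    cv2.imwrite(f"pics/f_{n}.png",cv2.resize(p["pixels"][100:300,180:460,::-1] if n=="top" else p["pixels"][140:290,100:400,::-1],None,fx=2.6,fy=2.6))
E
```

```text
27.85 [ 0.40747192 -0.20404224  0.13618836] [ 0.62325509 -0.10712464 -0.22004461]
[339. 198.] 925 [0.4671 0.155  0.0495] [0.4676 0.1549] 0.113 [151. 151. 156.] [-0.05579815  0.12274089]
[344. 228.] 1106 [0.583  0.1648 0.0497] [0.5834 0.1647] 0.117 [155. 155. 161.] [0.0602202  0.13102297]
scene 168 gate dir [-0.99995786 -0.00917996] angle rad -0.0039098845877471415 pts rack [array([-0.113, -0.002]), array([ 0.129, -0.007])] 0.0245206176724879
[226. 193.] 1262 [0.5812 0.1661 0.0512] [0.5814 0.1663] 0.124 [163. 161. 162.] [0.05843737 0.13234642]
[229. 230.] 1273 [0.4656 0.1564 0.0512] [0.4658 0.1566] 0.122 [159. 157. 158.] [-0.0572797   0.12416041]
top 232 gate dir [-0.99992937 -0.01188582] angle rad -0.0012038691052022425 pts rack [array([-0.122,  0.027]), array([ 0.118, -0.002])] 0.026192240382767042
```

View pics/f_top.png

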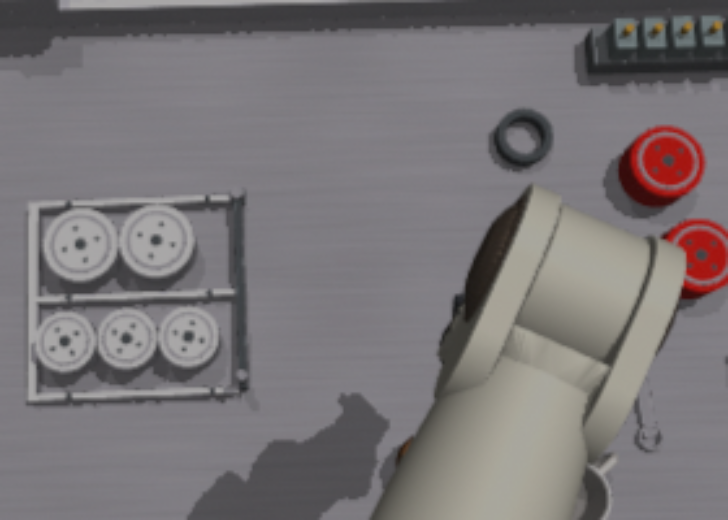

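View pics/f_scene.png

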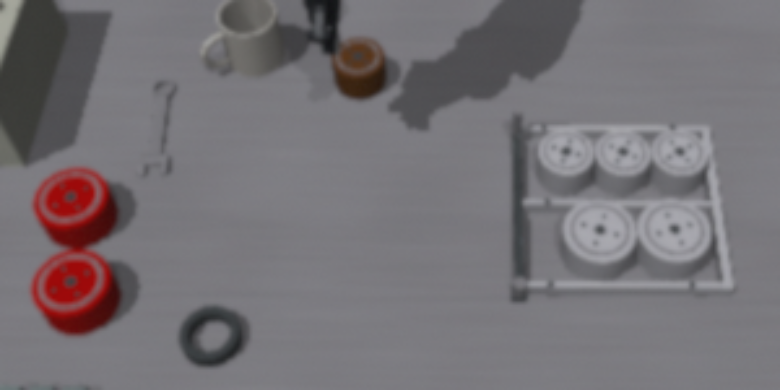

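Both views show the gate shut (measured 0.00 rad), three smalls in the near row and two larges in the far row. The bystanders are where they were and the arm is clear. I hand in.

```bash
python3 - <<'E'
from h import *
print(get_obs()["qd"]); print(bot.job_done())
E
```

```text
[ 2.45252326  0.74073885 -0.66518599 -0.18517295 -0.03684083  0.42160268]
the job is handed in; nothing more can be done
None
```

The three loose moulds are in their rows, the gate is shut, and the job is handed in at about 28 s of the 72 s allowed. `job_done()` gives no verdict.

**What I did:** I gripped each loose 72 mm mould lightly and slid it flat into the near row behind racked_small. I pushed the 90 mm mould with two spread fingers into the far row behind racked_large. I then swept the gate shut from the outer side of its bar until it met its stop with 16 N.

**Last checks (both cameras):**

| Item | Rack position or angle |
|---|---|
| 72 mm moulds | x ≈ −0.057 m; y ≈ 0.051, 0.123 and 0.195 m |
| 90 mm moulds | x ≈ +0.059 m; y ≈ 0.087 and 0.177 m |
| Gate | about 0.00 rad (fits give −0.004 and −0.001) |

- racked_small was pushed in by about 13 mm and racked_large hardly moved.
- I saw no sign that a bystander moved. The wrench, ring and mug look unmoved in the last scene picture. I did not measure their positions again, and the screwdriver and bottle are outside the last crops.
- The arm ended clear of everything.

**What disagreed or went wrong:**
- The fingertips sit about 32 mm higher than the TCP reading says. My first grasp therefore closed above small_a without touching it. I confirmed the offset with a touch on the mould top, which briefly read about 25 N, and used it for the rest of the job.
- The two cameras differ by 1 to 2 mm.

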